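# Load a wear tester, engage its drive lever and key in the start sequence

### The arm

A 6-joint arm with a two-finger parallel gripper is mounted at the origin on the work surface. World frame = base frame: x ahead of the robot, y to its left, z up, the work surface at z = 0. Lengths are in m, angles in rad, forces in N, time in s.
With the tool pointing down it reaches from about 0.375 to 0.9 m from the base axis. Payload 3.1 kg.
Tool frame: the origin (TCP) lies at the very end of the fingers, on their centre line; the grasp point (between the pads) lies 19 mm behind it; z points along the fingers, y is the direction in which the jaws open and shut (so a half turn about z gives the same grasp; the last joint's range is limited). The gripper opens to 85 mm and grips with 20 to 120 N. Pads are 22 mm wide; open, the fingers measure 114 mm over their backs; the gripper's body (76 mm by 85 mm) begins 54 mm behind the grasp point. The pads swing forward as they close: fully open they stand 13 mm farther back than shut.
Start: joints at [1.06, 0.527, 1.433, -0, 1.181, -0.178], TCP at [0.204, 0.591, 0.231] pointing down, gripper open.
Joint ranges: [-3.08, 3.08], [-0.75, 2.2], [0.22, 2.44], [-1.43, 4.57], [0, 2.65], [-2.85, 2.85]. Speed limits (rad/s): [2.79, 2.79, 3.14, 3.14, 3.14, 3.14].

### API

Orientations are given as a unit quaternion [x, y, z, w].
In Python, from station import * gives the robot as it stands.
- The arm moves only by the tool jog_arm, never from a script. Its argument "motion" is a list of rows, each a list of 5 numbers: the shift along the world's x, y, z in cm, then the turn about the world's z in degrees, then the closure in counts, from 0 (fully open) to 255 (shut). In form: [[tx, ty, tz, yaw, jaw], ...]. A call has 1 to 10 rows; each row shifts and turns the pose as measured when the row begins; what a row does not reach is not made up. A row lasts 1/12 s, in which the tool goes at most 41.7 mm and 7.16 degrees, less where a joint would pass 70% of its speed; a pose out of reach is approached as far as the arm can. A call with a gripper value outside its range is refused whole. The fingers move at their own pace and stop on an object; "squeeze" is the grip in N (left out, the last holds). Time passes only in rows, so rows that do not move let the fingers close. It gives the time, the measured TCP pose, the force and the opening at its end, in the units of the state.
- sense(): the state, without advancing time (a new reading comes with each control period).
- snapshot(name): name is "scene" or "top" or "wrist"; returns a dict with "img" (420x560x3 uint8, red, green, blue), "depth" (420x560 float32, m along the optical axis (not along the pixel's ray), 0 where there is no reading), "intrinsics" (3x3 intrinsics, pixels), "eye" and "attitude" of the camera in the world. Camera axes: x right, y down, z forward; pixel columns grow to the right and rows downward; lengths in m; the calibration is good to about 2 mm. A picture is of the moment at which its call begins.
- sign_off(): hands the job in, once; it reports no verdict.
The state is a dict: "t": time; "q": joint angles; "qd": joint speeds; "tau": joint torques, N m; "tcp_pos": TCP position; "tool_rot": TCP orientation; "force": force on the tool from outside, world axes, zero at the start; "ft_torque": the same for the moment, N m; "finger_gap": opening from 0.0 (shut) to 1.0 (fully open).
Only numpy, scipy, OpenCV 4.12 (cv2) and the standard library are available. Lean on these libraries where they do the work, as an engineer would, in place of code of your own. Each camera call takes 0.05 s, during which the arm holds its last target.

### The job

Load the wear tester: lay every coated specimen block, coating up, end to end between the yellow lines of the test bed, the first tight against the blue end stop and each butted flush against the one before, leaving no gaps. Then throw the red-knobbed lever into the notch with the blue disc and key in the set-up, pressing one key at a time fully down and letting it go: yellow, blue, yellow; then throw the lever into the notch with the green disc and press the green key to start. Never press a key with the lever out of its notch, leave the red key, mug, jar and grey case alone, and see that at the end the blocks still form the closed row and the lever is still in the green notch.

Things in the scene. Friction and masses are not known exactly. Their poses are not given: they have to be found in the camera images.
- bed: fixed aluminium bed plate, 14 mm thick, x -55 to 75, y -160 to 180 mm; origin on the bench. Its lane lies between two yellow lines 52 mm apart, centred on x = 0, along y. Blue end stop (80 mm wide, 30 mm above the plate) at the +y end, its face at y = 160 mm; the row grows from it to -y. Behind, x 115 to 235 mm: fixed cream housing 60 mm high with a head to 90 mm
- block_a: loose specimen block, aluminium with a blue coating on its top face: 70 mm long (its x), 40 mm wide (y), 30 mm high (z), about 0.2 kg. Origin at the centre of its underside, z up through the coating. Three or four of the four blocks (blue, orange, white, red) are present
- block_b: loose specimen block, aluminium with a orange coating on its top face: 70 mm long (its x), 40 mm wide (y), 30 mm high (z), about 0.2 kg. Origin at the centre of its underside, z up through the coating. Three or four of the four blocks (blue, orange, white, red) are present
- block_c: loose specimen block, aluminium with a white coating on its top face: 70 mm long (its x), 40 mm wide (y), 30 mm high (z), about 0.2 kg. Origin at the centre of its underside, z up through the coating. Three or four of the four blocks (blue, orange, white, red) are present
- block_d: loose specimen block, aluminium with a red coating on its top face: 70 mm long (its x), 40 mm wide (y), 30 mm high (z), about 0.2 kg. Origin at the centre of its underside, z up through the coating. Three or four of the four blocks (blue, orange, white, red) are present
- lever_plate: fixed cream base plate of the drive lever, 200 x 164 mm, 15 mm thick; origin at the centre of its underside. The upright pivot stands at x = +50, y = 0 mm in its frame; the lever arm swings level over the plate; behind it, at x = +70 to +100 mm, a gearbox 50 mm high
- lever (a joint): drive lever angle about its upright pivot, rad, counter-clockwise from above. Spring detent notches at 0 (rest, the start), 0.6 and 1.2; end stops at -0.05 and 1.25. Some 3 to 6 N at the knob to leave a notch; let go within 0.2 rad of a notch it settles there. One disc, green or blue, marks 0.6, the other marks 1.2
- lever_knob (a point): centre of the top of the lever's upright red knob: a cylinder 28 mm in diameter and 45 mm high, its top 86 mm above the bench, its axis 100 mm from the pivot axis, free to be pinched from above
- lever_nose (a point): point of the lever's line 124 mm from the pivot axis, 27 mm above the bench: it stands over a disc when the lever is in that disc's notch
- mark_green: flat green disc, 22 mm across, 2 mm thick, fixed on the lever plate 124 mm from the pivot: marks the run notch. Origin at the centre of its underside
- mark_blue: the like blue disc at the other notch: marks the set-up notch
- keypad: fixed cream console 130 x 130 x 30 mm; origin at the centre of its underside. The four round keys stand on it in a square of 60 mm pitch, their colours in any order
- key_yellow_top (a point): centre of the top face of the yellow key when up: a round spring key 28 mm in diameter, about 53 mm above the bench; pressed straight down; it stands 11 mm above its collar
- key_blue_top (a point): centre of the top face of the blue key when up: a round spring key 28 mm in diameter, about 53 mm above the bench; pressed straight down; it stands 11 mm above its collar
- key_green_top (a point): centre of the top face of the green key when up: a round spring key 28 mm in diameter, about 53 mm above the bench; pressed straight down; it stands 11 mm above its collar
- key_red_top (a point): centre of the top face of the red key when up: a round spring key 28 mm in diameter, about 53 mm above the bench; pressed straight down; it stands 11 mm above its collar - not to be pressed
- key_yellow (a joint): travel of the yellow key, m: 0 up, 0.007 fully down (1.5 N to start, 5 N fully down); springs back when let go
- key_blue (a joint): travel of the blue key, m: 0 up, 0.007 fully down (1.5 N to start, 5 N fully down); springs back when let go
- key_green (a joint): travel of the green key, m: 0 up, 0.007 fully down (1.5 N to start, 5 N fully down); springs back when let go
- key_red (a joint): travel of the red key, m: 0 up, 0.007 fully down (1.5 N to start, 5 N fully down); springs back when let go
- mug: bystander: loose blue mug, 80 mm across without its handle, 90 mm high; origin under its centre
- jar: bystander: loose amber jar, 70 mm across, 110 mm high; origin under its centre
- case: bystander: loose grey case, 80 (x) x 120 (y) x 35 mm; origin under its centre
Mind the look-alikes: they are no part of the job. What is shaped like the block_d but pink or turquoise is not meant. What is shaped like the block_a but pink is not meant.

How it is judged:
On the way, in this order (a step that is already met when the one before it is completed fails the run):
1. every block lies in the lane, the row closed up against the stop (x of block_a in the frame of bed between -0.01 and 0.01 m and z of block_a in the frame of bed between 0.01 and 0.018 m and angle between each of block_a, block_b, block_c, block_d's own z axis and vertical below 0.1 rad and angle between the x axis of each of block_a, block_b, block_c, block_d and the y axis of bed, either way round below 0.1 rad and (y of block_a in the frame of bed above 0.121 m or (y of block_a in the frame of bed between 0.04 and 0.07 m and ((y of block_b in the frame of bed between 0.11 and 0.14 m and horizontal distance between block_a and block_b below 0.0745 m) or (y of block_c in the frame of bed between 0.11 and 0.14 m and horizontal distance between block_a and block_c below 0.0745 m) or (y of block_d in the frame of bed between 0.11 and 0.14 m and horizontal distance between block_a and block_d below 0.0745 m))) or (y of block_a in the frame of bed between -0.03 and -0 m and ((y of block_b in the frame of bed between 0.04 and 0.07 m and horizontal distance between block_a and block_b below 0.0745 m) or (y of block_c in the frame of bed between 0.04 and 0.07 m and horizontal distance between block_a and block_c below 0.0745 m) or (y of block_d in the frame of bed between 0.04 and 0.07 m and horizontal distance between block_a and block_d below 0.0745 m))) or (y of block_a in the frame of bed between -0.1 and -0.07 m and ((y of block_b in the frame of bed between -0.03 and -0 m and horizontal distance between block_a and block_b below 0.0745 m) or (y of block_c in the frame of bed between -0.03 and -0 m and horizontal distance between block_a and block_c below 0.0745 m) or (y of block_d in the frame of bed between -0.03 and -0 m and horizontal distance between block_a and block_d below 0.0745 m)))) and x of block_b in the frame of bed between -0.01 and 0.01 m and z of block_b in the frame of bed between 0.01 and 0.018 m and (y of block_b in the frame of bed above 0.121 m or (y of block_b in the frame of bed between 0.04 and 0.07 m and ((y of block_a in the frame of bed between 0.11 and 0.14 m and horizontal distance between block_b and block_a below 0.0745 m) or (y of block_c in the frame of bed between 0.11 and 0.14 m and horizontal distance between block_b and block_c below 0.0745 m) or (y of block_d in the frame of bed between 0.11 and 0.14 m and horizontal distance between block_b and block_d below 0.0745 m))) or (y of block_b in the frame of bed between -0.03 and -0 m and ((y of block_a in the frame of bed between 0.04 and 0.07 m and horizontal distance between block_b and block_a below 0.0745 m) or (y of block_c in the frame of bed between 0.04 and 0.07 m and horizontal distance between block_b and block_c below 0.0745 m) or (y of block_d in the frame of bed between 0.04 and 0.07 m and horizontal distance between block_b and block_d below 0.0745 m))) or (y of block_b in the frame of bed between -0.1 and -0.07 m and ((y of block_a in the frame of bed between -0.03 and -0 m and horizontal distance between block_b and block_a below 0.0745 m) or (y of block_c in the frame of bed between -0.03 and -0 m and horizontal distance between block_b and block_c below 0.0745 m) or (y of block_d in the frame of bed between -0.03 and -0 m and horizontal distance between block_b and block_d below 0.0745 m)))) and x of block_c in the frame of bed between -0.01 and 0.01 m and z of block_c in the frame of bed between 0.01 and 0.018 m and (y of block_c in the frame of bed above 0.121 m or (y of block_c in the frame of bed between 0.04 and 0.07 m and ((y of block_a in the frame of bed between 0.11 and 0.14 m and horizontal distance between block_c and block_a below 0.0745 m) or (y of block_b in the frame of bed between 0.11 and 0.14 m and horizontal distance between block_c and block_b below 0.0745 m) or (y of block_d in the frame of bed between 0.11 and 0.14 m and horizontal distance between block_c and block_d below 0.0745 m))) or (y of block_c in the frame of bed between -0.03 and -0 m and ((y of block_a in the frame of bed between 0.04 and 0.07 m and horizontal distance between block_c and block_a below 0.0745 m) or (y of block_b in the frame of bed between 0.04 and 0.07 m and horizontal distance between block_c and block_b below 0.0745 m) or (y of block_d in the frame of bed between 0.04 and 0.07 m and horizontal distance between block_c and block_d below 0.0745 m))) or (y of block_c in the frame of bed between -0.1 and -0.07 m and ((y of block_a in the frame of bed between -0.03 and -0 m and horizontal distance between block_c and block_a below 0.0745 m) or (y of block_b in the frame of bed between -0.03 and -0 m and horizontal distance between block_c and block_b below 0.0745 m) or (y of block_d in the frame of bed between -0.03 and -0 m and horizontal distance between block_c and block_d below 0.0745 m)))) and x of block_d in the frame of bed between -0.01 and 0.01 m and z of block_d in the frame of bed between 0.01 and 0.018 m and (y of block_d in the frame of bed above 0.121 m or (y of block_d in the frame of bed between 0.04 and 0.07 m and ((y of block_a in the frame of bed between 0.11 and 0.14 m and horizontal distance between block_d and block_a below 0.0745 m) or (y of block_b in the frame of bed between 0.11 and 0.14 m and horizontal distance between block_d and block_b below 0.0745 m) or (y of block_c in the frame of bed between 0.11 and 0.14 m and horizontal distance between block_d and block_c below 0.0745 m))) or (y of block_d in the frame of bed between -0.03 and -0 m and ((y of block_a in the frame of bed between 0.04 and 0.07 m and horizontal distance between block_d and block_a below 0.0745 m) or (y of block_b in the frame of bed between 0.04 and 0.07 m and horizontal distance between block_d and block_b below 0.0745 m) or (y of block_c in the frame of bed between 0.04 and 0.07 m and horizontal distance between block_d and block_c below 0.0745 m))) or (y of block_d in the frame of bed between -0.1 and -0.07 m and ((y of block_a in the frame of bed between -0.03 and -0 m and horizontal distance between block_d and block_a below 0.0745 m) or (y of block_b in the frame of bed between -0.03 and -0 m and horizontal distance between block_d and block_b below 0.0745 m) or (y of block_c in the frame of bed between -0.03 and -0 m and horizontal distance between block_d and block_c below 0.0745 m)))) and linear speed of each of block_a, block_b, block_c, block_d below 0.02 m/s), for 0.2 s.
2. the lever is in the notch with the blue disc (horizontal distance between lever_nose and mark_blue below 0.011 m), for 0.2 s.
3. the yellow key alone is pressed down (value of joint key_yellow above 0.005 m and value of joint each of key_blue, key_green, key_red below 0.003 m), for 0.05 s.
4. the blue key alone is pressed down (value of joint key_blue above 0.005 m and value of joint each of key_yellow, key_green, key_red below 0.003 m), for 0.05 s.
5. the yellow key alone is pressed down (all of step 3), for 0.05 s.
6. the lever is in the notch with the green disc (horizontal distance between lever_nose and mark_green below 0.011 m), for 0.2 s.
7. the green key alone is pressed down (value of joint key_green above 0.005 m and value of joint each of key_yellow, key_blue, key_red below 0.003 m), for 0.05 s.
At the end, for the whole second after the job is handed in: All blocks flat, coating up, within 10 mm and 0.1 rad of the lane's centre line, first within 4 mm of the stop, neighbours' centres within 74.5 mm; lever within 11 mm of the green disc's notch; keys up; mug, jar, case moved under 30 mm (all of step 1 and horizontal distance between lever_nose and mark_green below 0.011 m and velocity of joint lever below 0.05 rad/s and value of joint each of key_yellow, key_blue, key_green, key_red below 0.002 m and distance of each of mug, jar, case from where it was at the start of the episode below 0.03 m); the robot touches nothing.
It fails at once if the red key is pressed (value of joint key_red above 0.004 m).
It fails at once if a key is pressed while the lever is in neither marked notch (value of joint any of key_yellow, key_blue, key_green above 0.004 m and not (horizontal distance between lever_nose and mark_blue below 0.015 m or horizontal distance between lever_nose and mark_green below 0.015 m)).
It fails at once if the green key is pressed while the lever is not at the green disc (value of joint key_green above 0.004 m and not (horizontal distance between lever_nose and mark_green below 0.015 m)).
It fails at once if two keys are pressed at once (value of joint each of key_yellow, key_blue above 0.004 m or value of joint each of key_yellow, key_green above 0.004 m or value of joint each of key_yellow, key_red above 0.004 m or value of joint each of key_blue, key_green above 0.004 m or value of joint each of key_blue, key_red above 0.004 m or value of joint each of key_green, key_red above 0.004 m).
It fails at once if mug, jar or case is disturbed (distance of any of mug, jar, case from where it was at the start of the episode above 0.03 m or angle between any of mug, jar, case's own z axis and vertical above 0.3 rad).
Of block_a, block_b, block_c, block_d only 3 to 4 are there at a start; the rules pass over those that are not, and their reading is None.
At some moment in a run one of block_a, block_b, block_c, block_d may be knocked a few centimetres aside while the robot is not near it.
Once in a run the grip may slacken for a moment while it holds something.
It also fails if it takes over 210 s, if anything falls off the work surface, if the arm or the gripper's body presses on something with over 40 N, if the wrist force passes 120 N, or if a joint passes its speed limit or range.

## Working session

There is one attempt and no reset: what is moved stays moved. The work goes in short steps, Python scripts to look and compute and a tool call to move; the robot and the scene stay as the last step left them, time stands still between calls to the robot, and variables do not carry over. Pictures are saved under pics/ and viewed, and the job is handed in when it is done.

Besides the shell and the picture viewer there is one more tool, called after "Request:" by a JSON object that holds its "op" and its "data". jog_arm: Moves the arm, as the interface text tells. Its arguments: {"type":"object","properties":{"motion":{"type":"array","items":{"type":"array","items":{"type":"number"}}},"squeeze":{"type":"number"}},"required":["motion"]}

```bash
ls; mkdir -p pics; python3 - <<'E'
from station import *
import cv2
s=sense();print(s)
for n in ["scene","top","wrist"]:
    d=snapshot(n);cv2.imwrite(f"pics/{n}0.png",d["img"][:,:,::-1]);print(n,d["intrinsics"],d["eye"],d["attitude"])
E
```

```text
pics
{'t': 0.0, 'q': array([ 1.06048424e+00,  5.28467034e-01,  1.43388719e+00,  2.76892792e-05,
        1.18137515e+00, -1.78531479e-01]), 'qd': array([8.08244925e-04, 3.63556881e-04, 6.16302339e-04, 7.04624485e-04,
       8.80038791e-05, 5.39565422e-04]), 'tau': array([-1.42617482e-03, -4.42354238e+01, -1.78020859e+01, -6.32866813e-04,
        8.65912327e-03,  1.49735132e-05]), 'tcp_pos': array([0.20321571, 0.59030046, 0.23033788]), 'tool_rot': array([ 1.65135583e-01,  9.86270297e-01, -1.00129496e-03, -3.72785559e-04]), 'force': array([ 0.10067834, -0.47163498,  0.61811166]), 'ft_torque': array([-0.01877988,  0.02780556, -0.016678  ]), 'finger_gap': 0.9984278714403468}
scene [[393.80503246   0.         282.13854249]
 [  0.         393.80503246 210.38114956]
 [  0.           0.           1.        ]] [1.44186442 0.01690613 0.71452223] [ 0.62768553  0.62642961 -0.33543069 -0.31793566]
top [[497.3159191    0.         280.66154128]
 [  0.         497.3159191  213.68749154]
 [  0.           0.           1.        ]] [0.35704796 0.01513952 1.31315021] [-0.70514757  0.70548943 -0.05160444  0.04887287]
wrist [[328.01292067   0.         276.4992587 ]
 [  0.         328.01292067 204.08075493]
 [  0.           0.           1.        ]] [0.13238446 0.61445216 0.37306176] [0.80479522 0.57427521 0.08663285 0.12250462]
```

View pics/top0.png

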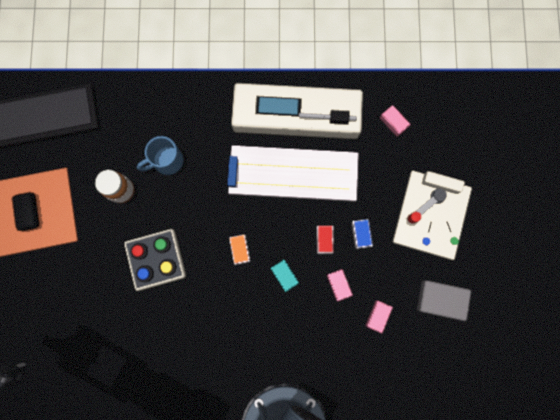

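View pics/scene0.png

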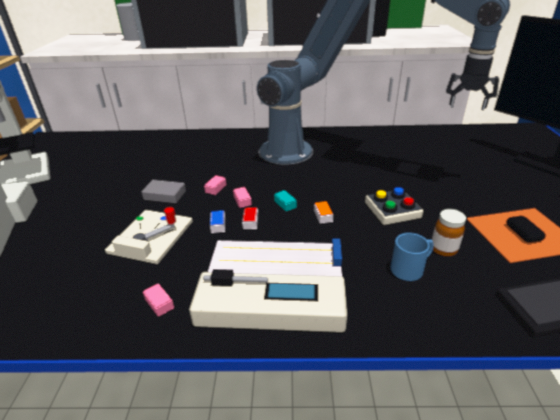

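View pics/wrist0.png

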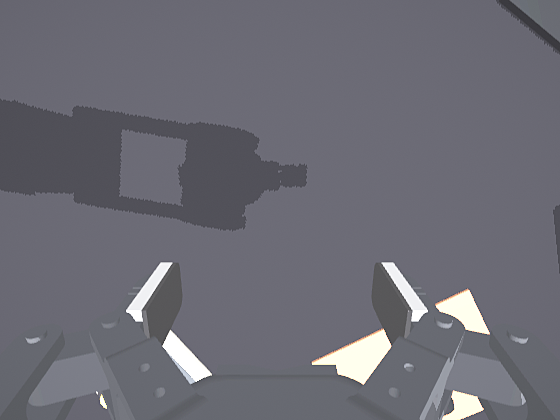

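The top view shows the orange block at (239,249), red at (325,239) and blue at (363,234). No white block is visible. The stop is at (233,171), the lever knob at (414,217), the blue disc at (426,241), the green disc at (454,241), and the keypad at (155,260). I'll measure these next.

```bash
cat > h.py <<'E'
from station import *
import numpy as np, cv2
from scipy.spatial.transform import Rotation as R
def ray(d,u,v,z):
    K=d["intrinsics"];r=R.from_quat(d["attitude"]).apply([(u-K[0,2])/K[0,0],(v-K[1,2])/K[1,1],1.0])
    e=np.array(d["eye"]);return e+r*(z-e[2])/r[2]
def proj(d,p):
    K=d["intrinsics"];c=R.from_quat(d["attitude"]).inv().apply(np.array(p)-d["eye"]);return K[0,0]*c[0]/c[2]+K[0,2],K[1,1]*c[1]/c[2]+K[1,2]
def cloud(d):
    K=d["intrinsics"];Z=d["depth"];v,u=np.mgrid[:420,:560]
    P=np.stack([(u-K[0,2])/K[0,0]*Z,(v-K[1,2])/K[1,1]*Z,Z],-1)
    return R.from_quat(d["attitude"]).apply(P.reshape(-1,3)).reshape(P.shape)+d["eye"]
RNG={"blue":[(100,120,50),(125,255,255)],"red":[(0,150,80),(6,255,255)],"red2":[(174,150,80),(180,255,255)],"orange":[(7,150,120),(20,255,255)],"green":[(45,90,50),(80,255,255)],"yellow":[(22,120,100),(34,255,255)]}
def blobs(d,zs=(.03,),mina=12,cols=RNG):
    hsv=cv2.cvtColor(d["img"],cv2.COLOR_RGB2HSV);P=cloud(d);out=[]
    for c in cols:
        m=cv2.inRange(hsv,*map(np.array,RNG[c]))
        cs,_=cv2.findContours(m,cv2.RETR_EXTERNAL,cv2.CHAIN_APPROX_NONE)
        for k in cs:
            if len(k)<8: continue
            a=cv2.contourArea(k)
            if a<mina: continue
            mk=np.zeros(m.shape,np.uint8);cv2.drawContours(mk,[k],-1,1,-1)
            w=mk>0;q=P[w];q=q[d["depth"][w]>0];z=np.median(q[:,2]) if len(q) else -1
            vv,uu=np.nonzero(mk);out.append((c,a,uu.mean(),vv.mean(),z,k))
    return out
def rect(d,k,z):
    W=np.array([ray(d,u,v,z)[:2] for u,v in k[:,0,:]],np.float32)*1000
    (cx,cy),(w,h),a=cv2.minAreaRect(W)
    if w<h: w,h=h,w;a+=90
    return cx,cy,w,h,(a+90)%180-90   # long-axis angle deg from world x
E
python3 - <<'E'
from h import *
d=snapshot("top")
for c,a,u,v,z,k in blobs(d):
    if u<0:continue
    p=ray(d,u,v,z);print(c,a,round(u),round(v),"z%.3f"%z,p[:2].round(4),np.round(rect(d,k,z),1))
# white-ish regions
hsv=cv2.cvtColor(d["img"],cv2.COLOR_RGB2HSV);m=((hsv[...,1]<60)&(hsv[...,2]>150)).astype(np.uint8);m[:75]=0
n,l,st,ce=cv2.connectedComponentsWithStats(m)
for s,c in zip(st[1:],ce[1:]):
    if s[4]>20: print("white",s,c.round())
i=d["img"][70:340,60:500];cv2.imwrite("pics/topz.png",cv2.resize(i,(800,491),interpolation=cv2.INTER_CUBIC)[:,:,::-1])
E
```

```text
blue 107.0 143 273 z0.052 [0.386  0.3568] [385.7 356.7  30.5  27.5  90. ]
blue 29.5 426 241 z0.018 [ 0.4707 -0.3694] [ 471.  -369.1   16.3   15.1   43.8]
blue 287.0 363 233 z0.030 [ 0.4907 -0.2023] [ 490.8 -203.4   65.4   36.1    6.8]
blue 212.0 232 171 z0.043 [0.6513 0.1383] [652.5 138.1  77.7  22.   -3. ]
blue 989.5 296 70 z-0.001 [ 0.9498 -0.0342] [ 949.5   11.1 1557.3    5.9  -89.9]
red 92.5 137 250 z0.052 [0.444  0.3732] [444.2 373.3  28.1  27.4 -43.8]
red 263.5 325 238 z0.030 [ 0.4763 -0.1047] [ 477.2 -104.7   62.5   31.1   -0.7]
red 80.0 414 217 z0.084 [ 0.524  -0.3228] [ 524.  -322.7   31.9   21.   -63.7]
orange 246.0 239 249 z0.030 [0.4494 0.1179] [449.6 117.9  60.4  30.5  11.3]
orange 18.0 2 206 z0.003 [0.5663 0.751 ] [565.6 748.9  38.   15.9   4.5]
orange 14.0 11 184 z0.002 [0.6257 0.7336] [626.3 734.6  42.1  22.3 -25.1]
green 31.0 454 241 z0.016 [ 0.4711 -0.4449] [ 471.8 -446.2   21.1   13.1   90. ]
green 101.0 160 244 z0.052 [0.4601 0.316 ] [460.1 316.5  29.2  28.2  45.9]
yellow 100.5 166 267 z0.052 [0.4026 0.3   ] [403.2 300.6  28.1  27.6  90. ]
white [ 232   84  130   49 4362] [297. 108.]
white [ 229  146  129   55 5821] [296. 173.]
white [ 96 170  25  25 488] [108. 182.]
white [ 394  171   77   88 4274] [433. 214.]
white [125 230  59  60 341] [156. 261.]
white [254 399  10   9  45] [258. 402.]
```

View pics/topz.png

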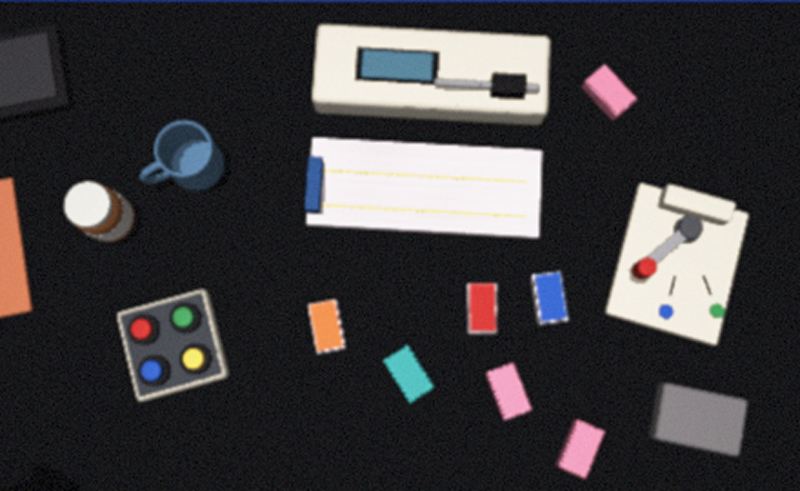

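```bash
python3 - <<'E'
from h import *
d=snapshot("top")
hsv=cv2.cvtColor(d["img"],cv2.COLOR_RGB2HSV);m=((hsv[...,1]<60)&(hsv[...,2]>150)).astype(np.uint8)*255
P=cloud(d)
m2=m.copy();m2[:140]=0;m2[205:]=0;m2[:,:225]=0;m2[:,362:]=0
k=max(cv2.findContours(m2,0,1)[0],key=cv2.contourArea)
print("bed",np.round(rect(d,cv2.convexHull(k),.014),1),cv2.boxPoints(cv2.minAreaRect(np.array([ray(d,u,v,.014)[:2] for u,v in k[:,0]],np.float32)*1000)).round())
# yellow lines
y=((hsv[...,0]>15)&(hsv[...,0]<38)&(hsv[...,1]>22)&(m2>0));y[:,:240]=0
vv,uu=np.nonzero(y&(P[...,2]<.02))
W=np.array([ray(d,u,v,.014)[:2] for u,v in zip(uu,vv)])*1000
for s in (W[:,0]>650,W[:,0]<=650):
    A=W[s];A=A[abs(A[:,0]-np.median(A[:,0]))<14];f=np.polyfit(A[:,1],A[:,0],1);print(len(A),f,np.degrees(np.arctan(f[0])),"x at y=0:",f[1])
# lever plate
m3=m.copy();m3[:,:385]=0;m3[:165]=0;m3[265:]=0
k=max(cv2.findContours(m3,0,1)[0],key=cv2.contourArea);print("lp",np.round(rect(d,cv2.convexHull(k),.015),1))
D=snapshot("scene")
for c,a,u,v,z,k in blobs(D,mina=15):
    p=ray(D,u,v,z);print(c,a,round(u),round(v),"z%.3f"%z,p[:2].round(4),np.round(rect(D,k,z),1))
E
```

```text
bed [654.  -23.8 340.9 131.1  86.7] [[ 579. -190.]
 [ 710. -198.]
 [ 729.  143.]
 [ 598.  150.]]
173 [5.81897019e-02 6.72929963e+02] 3.33026890904052 x at y=0: 672.9299634484405
167 [5.77763737e-02 6.20798464e+02] 3.3066663018492792 x at y=0: 620.7984637979579
lp [ 546.5 -391.6  210.6  164.2  -16.4]
blue 6738.5 280 364 z-0.010 [ 0.9571 -0.0083] [ 956.7  -18.7 1171.1   30.8  -89.9]
blue 19.5 292 297 z0.064 [0.8428 0.0186] [840.5  17.8  52.5  11.7  89.4]
blue 25.0 312 290 z0.064 [0.8241 0.0624] [825.4  62.   42.7  17.3  16.5]
blue 219.0 337 251 z0.043 [0.6673 0.1359] [ 6.666e+02  1.367e+02  1.060e+02  2.610e+01 -5.000e-01]
blue 1488.5 410 256 z0.057 [0.7033 0.3119] [700.6 315.9 187.6  91.4 -17.6]
blue 165.5 216 217 z0.029 [ 0.4897 -0.2045] [ 487.8 -205.9   75.    41.     7.6]
blue 78.5 398 190 z0.046 [0.3833 0.3581] [383.6 358.7  56.3  33.9 -12.4]
blue 21.5 37 131 z-0.513 [-1.4608 -1.9855] [-1467.8 -1992.4   137.6    49.6    27.5]
blue 55.0 554 130 z-0.002 [-0.1627  1.1586] [-157.5 1162.9  117.4   41.7   -7.8]
blue 27.5 524 121 z-0.300 [-0.9828  1.5276] [-994.7 1525.9   75.4   67.1   8
[... 417 characters left out ...]
red 49.5 408 201 z0.051 [0.4509 0.3722] [449.9 372.   46.2  25.2 -21.8]
orange 100.5 452 230 z0.084 [0.6376 0.432 ] [637.9 431.8  56.1  33.9  79.8]
orange 3291.0 520 234 z0.003 [0.5557 0.6676] [550.  680.4 234.4 205.2 -78.2]
orange 141.5 324 208 z0.030 [0.45   0.1181] [449.3 118.2  69.8  39.3  14.1]
green 17.0 138 217 z0.014 [ 0.4682 -0.4499] [ 468.4 -449.6   26.    15.4   55.4]
green 70.5 390 204 z0.049 [0.4639 0.3142] [464.1 314.4  45.5  29.3 -11.5]
green 885.0 405 13 z0.278 [-1.4158  0.7829] [-1486.3   815.9  1120.1   255.7   -13.6]
green 24.5 122 1 z0.388 [-1.4215 -1.0594] [-1418.  -1051.2   165.8    91.4    22. ]
yellow 58.0 381 194 z0.050 [0.4068 0.2983] [406.4 298.7  40.4  31.7  -1.5]
```

Request:
{"op": "jog_arm", "data": {"motion": [[1.76,-3.37,0,2.2,0],[1.76,-3.37,0,2.2,0],[1.76,-3.37,0,2.2,0],[1.76,-3.37,0,2.2,0],[1.76,-3.37,0,2.2,0],[1.76,-3.37,0,2.2,0],[1.76,-3.37,0,2.2,0],[1.76,-3.37,0,2.2,0],[1.76,-3.37,0,2.2,0],[1.76,-3.37,0,2.2,0]], "squeeze": 60}}

```text
t: 1.13
tcp_pos: [0.3807, 0.2474, 0.2315]
tool_rot: [-0.043, 0.999, 0.004, 0.001]
force: [0.6, -0.2, -0.4]
finger_gap: 0.999
```

Request:
{"op": "jog_arm", "data": {"motion": [[1.73,-3.23,-1,2,0],[1.73,-3.23,-1,2,0],[1.73,-3.23,-1,2,0],[1.73,-3.23,-1,2,0],[0,0,0,0,0]]}}

```text
t: 1.55
tcp_pos: [0.4584, 0.1063, 0.1927]
tool_rot: [-0.114, 0.993, 0.004, 0.007]
force: [-0.3, 0.4, 0.1]
finger_gap: 1.002
```

```bash
cat >> h.py <<'E'
def st():
    s=sense();y=R.from_quat(s["tool_rot"]).as_matrix()[:,1];print("t%.2f"%s["t"],"tcp mm",(s["tcp_pos"]*1000).round(1),"jaw %.1f"%np.degrees(np.arctan2(y[1],y[0])),"F",s["force"].round(1),"gap %.3f"%s["finger_gap"]);return s
def look(n,name=None,cols=("blue","red","orange","green","yellow"),mina=60):
    d=snapshot(n)
    for c,a,u,v,z,k in blobs(d,mina=mina,cols=cols):
        p=ray(d,u,v,z);print(c,a,round(u),round(v),"z%.3f"%z,(p[:2]*1000).round(1),np.round(rect(d,k,z),1))
    if name: cv2.imwrite(f"pics/{name}.png",d["img"][:,:,::-1])
    return d
E
python3 -c "
from h import *
st();look('wrist','w1')"
```

```text
t1.55 tcp mm [458.4 106.3 192.7] jaw 103.1 F [-0.3  0.4  0.1] gap 1.002
blue 1066.5 265 341 z0.044 [630.6 133.8] [630.8 134.3  70.1  24.1  -3. ]
blue 285.5 554 173 z0.048 [390.4 345. ] [391.3 344.4  27.6  11.3  28.2]
red 601.0 548 234 z0.052 [444.7 364. ] [446.2 362.9  32.   23.7  28.2]
red 2720.5 48 148 z0.030 [ 475. -106.] [ 4.765e+02 -1.053e+02  6.610e+01  3.680e+01  1.000e-01]
orange 2384.5 288 175 z0.030 [448.8 115.8] [450.2 116.1  64.9  35.6  11.3]
green 771.5 488 237 z0.053 [459.7 310.3] [459.8 310.8  34.4  27.5  66.5]
yellow 68.0 65 274 z0.014 [615.7 -95.6] [615.9 -94.  140.1   2.9  86.2]
yellow 894.5 499 176 z0.053 [403.2 294.5] [403.3 294.5  33.2  27.2  80.9]
```

View pics/w1.png

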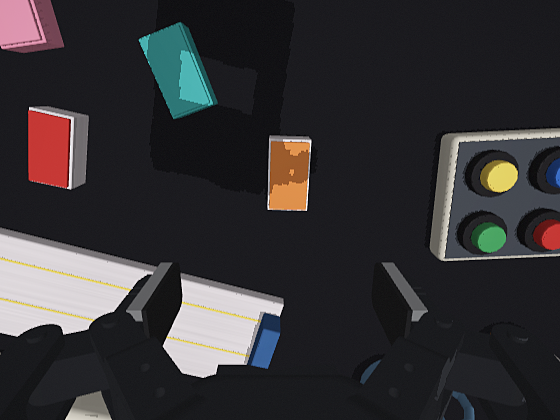

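Request:
{"op": "jog_arm", "data": {"motion": [[-0.85,1.0,-3.7,-1.5,0],[0,0,-3.7,0,0],[0,0,-3.7,0,0],[0,0,-3.7,0,0],[0,0,0,0,0]]}}

```text
t: 2.02
tcp_pos: [0.4513, 0.1206, 0.0433]
tool_rot: [-0.098, 0.995, 0.004, 0.012]
force: [-1.6, -0.9, -0.5]
finger_gap: 0.996
```

```bash
python3 -c "
from h import *
st()"
```

```text
t2.02 tcp mm [451.3 120.6  43.3] jaw 101.2 F [-1.6 -0.9 -0.5] gap 0.996
```

Request:
{"op": "jog_arm", "data": {"motion": [[-0.05,-0.3,-2.0,0,0],[0,0,-1.6,0,0],[0,0,0,0,255],[0,0,0,0,255],[0,0,0,0,255],[0,0,0,0,255],[0,0,0,0,255],[0,0,0,0,255]], "squeeze": 60}}

```text
t: 2.68
tcp_pos: [0.4534, 0.1228, 0.016]
tool_rot: [-0.101, 0.995, 0.005, 0.017]
force: [-0.1, 0.1, -2.4]
finger_gap: 0.449
```

```bash
python3 -c "
from h import *
print(st()['tool_rot'])"
```

```text
t2.68 tcp mm [453.4 122.8  16. ] jaw 101.6 F [-0.1  0.1 -2.4] gap 0.449
[-0.10078411  0.99475596  0.00451034  0.0168167 ]
```

Request:
{"op": "jog_arm", "data": {"motion": [[0,0,0,0,60],[0,0,0,0,60],[-0.2,-0.3,-0.9,0,60],[0,0,-0.4,0,60],[0,0,0,0,60]]}}

```text
t: 3.1
tcp_pos: [0.4539, 0.1199, 0.0057]
tool_rot: [-0.101, 0.995, 0.004, 0.021]
force: [0.1, -0.1, 0.0]
finger_gap: 0.765
```

```bash
python3 -c "
from h import *
print(R.from_quat(st()['tool_rot']).as_matrix()[:,2])"
```

```text
t3.10 tcp mm [453.9 119.9   5.7] jaw 101.6 F [ 0.1 -0.1  0. ] gap 0.765
[ 0.04012919  0.01260719 -0.99911496]
```

Request:
{"op": "jog_arm", "data": {"motion": [[0,0,0,0,255],[0,0,0,0,255],[0,0,0,0,255],[0,0,0,0,255],[0,0,0,0,255]], "squeeze": 60}}

```text
t: 3.52
tcp_pos: [0.4538, 0.1201, 0.006]
tool_rot: [-0.1, 0.995, 0.004, 0.02]
force: [-0.4, -0.3, -2.2]
finger_gap: 0.454
```

```bash
cat >> h.py <<'E'
def tilt(): print("tilt",(R.from_quat(sense()['tool_rot']).as_matrix()[:2,2]*57.3).round(2),"q",sense()['q'].round(3))
E
python3 -c "
from h import *
st();tilt()"
```

```text
t3.52 tcp mm [453.8 120.1   6. ] jaw 101.5 F [-0.4 -0.3 -2.2] gap 0.454
tilt [2.26 0.73] q [ 0.012  0.742  2.003  0.035  0.358 -1.793]
```

Request:
{"op": "jog_arm", "data": {"motion": [[0,0,2,0,255],[0,0,3.5,0,255],[0,0,3.5,-3,255],[1.3,-0.3,1.5,-7,255],[1.3,-0.3,0,-7,255],[1.3,-0.3,0,-7,255],[1.3,-0.3,0,-7,255],[1.3,-0.3,0,-7,255],[1.3,-0.3,0,-7,255],[1.3,-0.3,0,-7,255]]}}

```text
t: 4.35
tcp_pos: [0.539, 0.099, 0.1142]
tool_rot: [0.357, 0.934, -0.001, 0.014]
force: [-0.4, -0.1, -2.0]
finger_gap: 0.454
```

```bash
python3 -c "
from h import *
st();tilt()"
```

```text
t4.35 tcp mm [539.   99.  114.2] jaw 48.1 F [-0.4 -0.1 -2. ] gap 0.454
tilt [ 1.43 -0.69] q [-0.016  0.587  1.747 -0.017  0.783 -0.844]
```

Request:
{"op": "jog_arm", "data": {"motion": [[1.41,-0.3,0,-6.5,255],[1.41,-0.3,0,-6.5,255],[1.41,-0.3,0,-6.5,255],[1.41,-0.3,0,-6.5,255],[1.41,-0.3,0,-6.5,255],[1.41,-0.3,0,-6.5,255],[1.41,-0.3,0,-6.5,255],[1,-0.3,0,-4,255],[0,0,0,0,255]]}}

```text
t: 5.1
tcp_pos: [0.6491, 0.0734, 0.1086]
tool_rot: [0.732, 0.681, -0.009, 0.007]
force: [-0.6, 0.2, -1.6]
finger_gap: 0.457
```

```bash
python3 -c "
from h import *
st();tilt();look('top','t2',cols=('orange','blue','red'));look('wrist','w2',cols=('orange','blue'))"
```

```text
t5.10 tcp mm [649.1  73.4 108.6] jaw -4.2 F [-0.6  0.2 -1.6] gap 0.457
tilt [-0.2  -1.28] q [-0.048  0.713  1.451 -0.027  0.98   0.04 ]
blue 288.0 363 233 z0.030 [ 490.8 -202.2] [ 490.7 -203.3   65.4   36.1    6.8]
blue 1003.5 295 70 z-0.001 [949.6 -31.3] [ 949.3   11.1 1556.9    5.9  -89.9]
red 261.5 325 238 z0.030 [ 476.2 -104.8] [ 477.2 -104.7   62.6   31.1   -0.7]
red 80.5 414 217 z0.085 [ 523.9 -322.7] [ 523.8 -322.9   28.9   22.6  -46.4]
orange 11668.0 276 283 z0.132 [648.7  78.8] [648.5  75.7  64.8  35.7  86.1]
blue 4133.5 281 122 z0.044 [655.3 135.7] [655.2 135.5  78.8  19.7  -3.3]
```

View pics/w2.png

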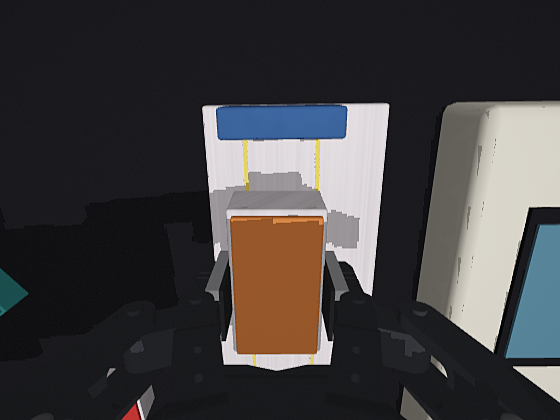

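Request:
{"op": "jog_arm", "data": {"motion": [[0.3,0,-2.5,0.9,255],[0,0,-2.5,0,255],[0,0,-2.0,0,255],[0,0,0,0,255]]}}

```text
t: 5.53
tcp_pos: [0.645, 0.0756, 0.0375]
tool_rot: [0.722, 0.691, -0.011, 0.004]
force: [-1.1, 0.4, -2.8]
finger_gap: 0.458
```

```bash
python3 -c "
from h import *
st();tilt()"
```

```text
t5.53 tcp mm [645.   75.6  37.5] jaw -2.5 F [-1.1  0.4 -2.8] gap 0.458
tilt [-0.55 -1.23] q [-0.045  0.811  1.486 -0.029  0.854  0.018]
```

Request:
{"op": "jog_arm", "data": {"motion": [[0.7,0,-0.7,-0.5,255],[0.1,0,-0.5,0,255],[0,0,-0.3,0,255],[0,0,-0.2,0,255]]}}

```text
t: 5.87
tcp_pos: [0.6522, 0.0766, 0.021]
tool_rot: [0.724, 0.689, -0.011, 0.004]
force: [-0.1, -0.8, -1.8]
finger_gap: 0.453
```

```bash
python3 -c "
from h import *
st();tilt()"
```

```text
t5.87 tcp mm [652.2  76.6  21. ] jaw -2.9 F [-0.1 -0.8 -1.8] gap 0.453
tilt [-0.63 -1.22] q [-0.043  0.842  1.468 -0.029  0.842  0.026]
```

Request:
{"op": "jog_arm", "data": {"motion": [[0.05,0.5,-0.05,0,255],[0.03,0.4,-0.05,0,255],[0.0,0.3,0,0,255],[0,0.3,0,0,255],[0,0.3,0,0,255]]}}

```text
t: 6.28
tcp_pos: [0.6545, 0.0888, 0.0223]
tool_rot: [0.723, 0.691, -0.015, 0.009]
force: [-0.1, -11.9, -5.5]
finger_gap: 0.455
```

```bash
python3 -c "
from h import *
st();look('wrist','w3',cols=('orange','blue'))"
```

```text
t6.28 tcp mm [654.5  88.8  22.3] jaw -2.6 F [ -0.1 -11.9  -5.5] gap 0.455
orange 11703.5 276 283 z0.046 [655.7  94.3] [655.4  90.6  65.8  35.4  87.3]
blue 12254.0 271 178 z0.044 [655.4 137.8] [655.3 137.5  78.5  23.4  -3.1]
```

View pics/w3.png

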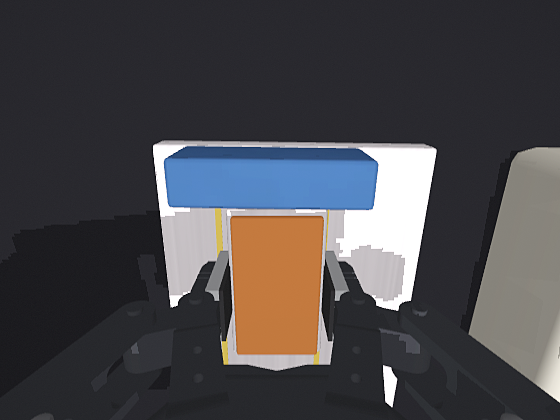

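Request:
{"op": "jog_arm", "data": {"motion": [[0,-0.05,0,0,0],[0,0,0,0,0],[0,0,0,0,0],[0,0,1.5,0,0],[0,0,3.5,0,0],[0,0,3.5,0,0],[-1.36,-1.5,1,-6.8,0],[-1.36,-1.5,0,-6.8,0],[-1.36,-1.5,0,-6.8,0],[-1.36,-1.5,0,-6.8,0]]}}

```text
t: 7.17
tcp_pos: [0.605, 0.0343, 0.1277]
tool_rot: [0.868, 0.497, -0.008, 0.01]
force: [-0.8, 0.7, 0.6]
finger_gap: 1.003
```

Request:
{"op": "jog_arm", "data": {"motion": [[-1.36,-1.5,0,-6.8,0],[-1.36,-1.5,0,-6.8,0],[-1.36,-1.5,0,-6.8,0],[-1.36,-1.5,0,-6.8,0],[-1.36,-1.5,0,-6.8,0],[-1.36,-1.5,0,-6.8,0],[-1.36,-1.5,0,-6.8,0],[-1.36,-1.5,0,-6.8,0],[-0.6,-0.9,0,-4,0],[0,0,0,0,0]]}}

```text
t: 8.0
tcp_pos: [0.4879, -0.0962, 0.1365]
tool_rot: [1.0, -0.016, -0.004, 0.009]
force: [0.6, 0.2, -0.7]
finger_gap: 1.0
```

```bash
python3 -c "
from h import *
st();tilt();look('top','t3',cols=('orange','blue','red'));look('wrist','w4',cols=('orange','blue','red'))"
```

```text
t8.00 tcp mm [487.9 -96.2 136.5] jaw -91.9 F [ 0.6  0.2 -0.7] gap 1.000
tilt [-0.49 -0.99] q [-0.408  0.507  1.836 -0.027  0.799  1.214]
orange 246.0 250 170 z0.044 [653.3  90.8] [653.2  90.5  62.8  31.2  87.2]
blue 108.0 143 273 z0.051 [386.  357.2] [385.7 357.   30.5  27.5  90. ]
blue 201.0 231 171 z0.044 [651.1 138.7] [652.6 138.5  77.6  21.7  -2. ]
blue 992.5 296 70 z-0.001 [949.8 -33.1] [ 949.5   11.1 1557.3    5.9  -89.9]
red 89.5 137 251 z0.052 [443.5 373.2] [443.5 372.8  28.1  27.8  90. ]
red 75.0 414 217 z0.085 [ 524.  -323.6] [ 524.2 -323.7   30.4   21.2  -58. ]
blue 3515.0 409 192 z0.030 [ 493.2 -203. ] [ 491.5 -203.2   66.4   36.4    7.3]
red 3318.5 287 214 z0.030 [ 478.5 -106.5] [ 476.8 -106.3   66.    35.3    0. ]
```

View pics/t3.png

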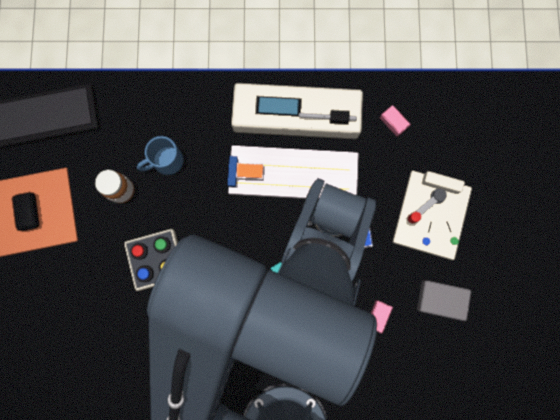

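View pics/w4.png

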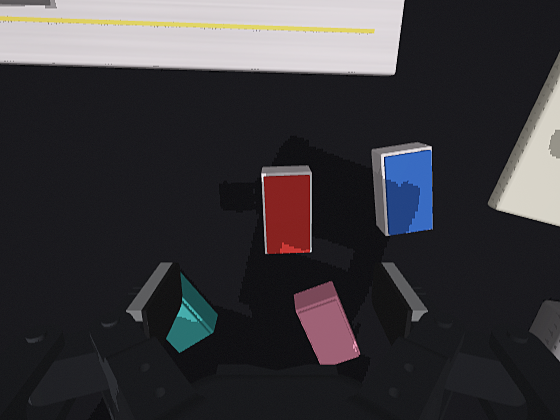

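Request:
{"op": "jog_arm", "data": {"motion": [[-1.1,-1.0,-3,1.5,50],[0,0,-3.5,0,50],[0,0,-2.5,0,50],[0,0,0,0,50]]}}

```text
t: 8.43
tcp_pos: [0.4855, -0.1044, 0.0476]
tool_rot: [1.0, 0.005, 0.005, 0.012]
force: [0.1, 0.8, 0.5]
finger_gap: 0.803
```

```bash
python3 -c "
from h import *
st();tilt()"
```

```text
t8.43 tcp mm [ 485.5 -104.4   47.6] jaw -89.4 F [0.1 0.8 0.5] gap 0.803
tilt [ 0.54 -1.32] q [-0.427  0.669  1.903 -0.033  0.552  1.161]
```

Request:
{"op": "jog_arm", "data": {"motion": [[-0.7,-0.2,-2.5,-0.4,50],[-0.2,0,-1.5,0,50],[0,0,-0.5,0,50],[0,0,0,0,255],[0,0,0,0,255],[0,0,0,0,255],[0,0,0,0,255],[0,0,0,0,255]]}}

```text
t: 9.1
tcp_pos: [0.4853, -0.1044, 0.007]
tool_rot: [1.0, 0.008, 0.011, 0.014]
force: [-0.3, 0.6, -2.2]
finger_gap: 0.455
```

```bash
python3 -c "
from h import *
st();tilt()"
```

```text
t9.10 tcp mm [ 485.3 -104.4    7. ] jaw -89.1 F [-0.3  0.6 -2.2] gap 0.455
tilt [ 1.25 -1.59] q [-0.428  0.75   1.924 -0.038  0.437  1.161]
```

Request:
{"op": "jog_arm", "data": {"motion": [[0,0,2,0,255],[0,0,3.5,0,255],[0,0,3.5,3,255],[1.25,0.93,1,6.6,255],[1.25,0.93,0,6.6,255],[1.25,0.93,0,6.6,255],[1.25,0.93,0,6.6,255],[1.25,0.93,0,6.6,255],[1.25,0.93,0,6.6,255],[1.25,0.93,0,6.6,255]]}}

```text
t: 9.93
tcp_pos: [0.5728, -0.0363, 0.118]
tool_rot: [0.898, 0.44, 0.017, 0.01]
force: [-0.1, -0.5, -2.7]
finger_gap: 0.458
```

Request:
{"op": "jog_arm", "data": {"motion": [[1.25,0.93,0,6.6,255],[1.25,0.93,0,6.6,255],[1.25,0.93,0,6.6,255],[1.25,0.93,0,6.6,255],[1.25,0.93,0,6,255],[0,0,0,0,255]]}}

```text
t: 10.43
tcp_pos: [0.6383, 0.0154, 0.1205]
tool_rot: [0.727, 0.686, 0.02, 0.005]
force: [0.1, -0.6, -1.6]
finger_gap: 0.455
```

```bash
python3 -c "
from h import *
st();tilt();look('wrist','w5',cols=('orange','blue','red'))"
```

```text
t10.43 tcp mm [638.3  15.4 120.5] jaw -3.4 F [ 0.1 -0.6 -1.6] gap 0.455
tilt [2.1  1.17] q [-0.163  0.667  1.519  0.033  0.923 -0.124]
orange 5608.5 290 102 z0.044 [655.1  91.4] [655.1  89.7  64.9  35.4  87.1]
blue 4870.0 285 29 z0.044 [654.3 134.3] [654.9 133.   78.9  23.4  -3.6]
red 11206.0 277 299 z0.146 [638.1  12.7] [638.    9.1  63.9  35.6  86.9]
```

View pics/w5.png

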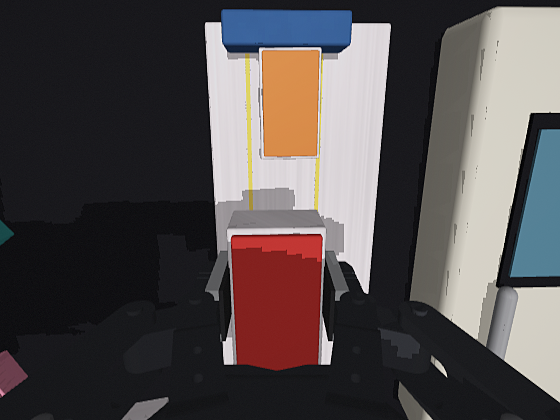

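Request:
{"op": "jog_arm", "data": {"motion": [[0.8,-0.2,-2.5,0,255],[0.4,0,-3,0,255],[0.2,0,-2.5,0,255],[0.1,0,0,0,255]]}}

```text
t: 10.82
tcp_pos: [0.6494, 0.0117, 0.0409]
tool_rot: [0.731, 0.682, 0.019, 0.005]
force: [-1.0, 0.7, -2.4]
finger_gap: 0.457
```

```bash
python3 -c "
from h import *
st();tilt()"
```

```text
t10.82 tcp mm [649.4  11.7  40.9] jaw -4.0 F [-1.   0.7 -2.4] gap 0.457
tilt [2.   1.06] q [-0.165  0.793  1.523  0.034  0.794 -0.118]
```

Request:
{"op": "jog_arm", "data": {"motion": [[0,0,-0.8,0.5,255],[0,0,-0.6,0,255],[0,0,-0.4,0,255],[0,0,-0.3,0,255],[0,0,-0.1,0,255]]}}

```text
t: 11.23
tcp_pos: [0.6481, 0.0102, 0.0204]
tool_rot: [0.73, 0.683, 0.019, 0.005]
force: [0.4, -0.2, -2.2]
finger_gap: 0.46
```

```bash
python3 -c "
from h import *
st();tilt()"
```

```text
t11.23 tcp mm [648.1  10.2  20.4] jaw -3.8 F [ 0.4 -0.2 -2.2] gap 0.460
tilt [1.98 1.04] q [-0.167  0.823  1.531  0.035  0.757 -0.127]
```

Request:
{"op": "jog_arm", "data": {"motion": [[0,0,-0.15,0,255],[0.05,0.5,-0.05,0,255],[0.05,0.5,0,0,255],[0.03,0.4,0,0,255],[0,0.3,0,0,255]]}}

```text
t: 11.65
tcp_pos: [0.6513, 0.0279, 0.021]
tool_rot: [0.73, 0.683, 0.02, 0.007]
force: [-0.9, -0.0, -4.5]
finger_gap: 0.456
```

```bash
python3 -c "
from h import *
st();look('wrist','w6',cols=('orange','blue','red'))"
```

```text
t11.65 tcp mm [651.3  27.9  21. ] jaw -3.8 F [-0.9 -0.  -4.5] gap 0.456
orange 17690.0 275 129 z0.044 [655.2  93.3] [655.1  89.9  65.1  35.5  87. ]
blue 8898.5 264 19 z0.044 [653.7 128.8] [654.7 127.4  78.6  13.8  -3.2]
red 11211.0 277 299 z0.046 [651.   25.3] [650.9  21.7  64.1  35.6  86.5]
```

View pics/w6.png

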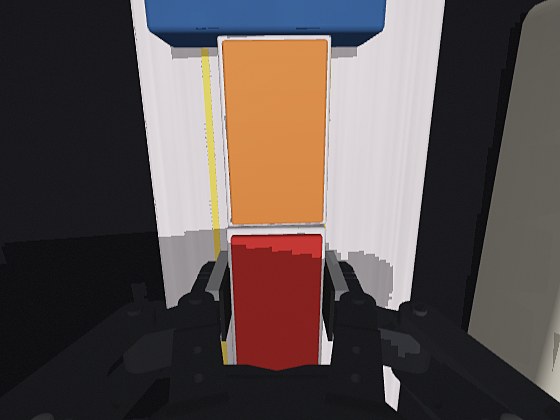

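Request:
{"op": "jog_arm", "data": {"motion": [[0,0.3,-0.1,0,255],[0,0.3,0,0,255],[0,0.3,0,0,255]]}}

```text
t: 11.95
tcp_pos: [0.6513, 0.0279, 0.0216]
tool_rot: [0.727, 0.686, 0.014, 0.013]
force: [-1.3, -10.2, -3.3]
finger_gap: 0.455
```

Request:
{"op": "jog_arm", "data": {"motion": [[0,-0.05,0,0,0],[0,0,0,0,0],[0,0,0,0,0],[0,0,1.5,0,0],[0,0,3.5,0,0],[0,0,3.5,0,0],[-1.33,-1.93,1,-6.6,0],[-1.33,-1.93,0,-6.6,0],[-1.33,-1.93,0,-6.6,0],[-1.33,-1.93,0,-6.6,0]]}}

```text
t: 12.78
tcp_pos: [0.6026, -0.045, 0.1243]
tool_rot: [0.867, 0.497, 0.018, 0.019]
force: [0.0, 0.4, -0.5]
finger_gap: 0.996
```

Request:
{"op": "jog_arm", "data": {"motion": [[-1.33,-1.93,0,-6.6,0],[-1.33,-1.93,0,-6.6,0],[-1.33,-1.93,0,-6.6,0],[-1.33,-1.93,0,-6.6,0],[-1.33,-1.93,0,-6.6,0],[-1.33,-1.93,0,-6.6,0],[-1.33,-1.93,0,-6.6,0],[-0.6,-0.9,0,-3,0],[0,0,0,0,0]]}}

```text
t: 13.53
tcp_pos: [0.5011, -0.1936, 0.1297]
tool_rot: [0.997, 0.067, 0.013, 0.029]
force: [0.6, -0.3, 0.4]
finger_gap: 1.001
```

```bash
python3 -c "
from h import *
st();tilt();look('top','t4',cols=('orange','blue','red'));look('wrist','w7',cols=('orange','blue','red'))"
```

```text
t13.53 tcp mm [ 501.1 -193.6  129.7] jaw -82.3 F [ 0.6 -0.3  0.4] gap 1.001
tilt [ 1.74 -3.16] q [-0.56   0.544  1.783 -0.044  0.761  0.908]
orange 245.0 250 170 z0.044 [653.4  90.9] [653.2  90.5  62.7  31.2  87.1]
blue 106.5 143 273 z0.051 [386.2 357.3] [385.7 357.   30.4  27.5  90. ]
blue 201.5 231 171 z0.044 [651.3 138.7] [652.7 138.6  77.5  21.7  -2. ]
blue 994.5 296 70 z-0.001 [949.8 -33.7] [ 949.5   11.1 1557.5    5.9  -89.9]
red 91.0 137 250 z0.052 [443.7 373.1] [443.5 372.7  28.   27.8  90. ]
red 235.0 276 172 z0.044 [649.9  21. ] [650.   20.9  60.1  29.4 -90. ]
blue 394.0 462 258 z0.017 [ 472.7 -371. ] [ 472.6 -371.    22.1   20.7   55.5]
blue 3484.0 280 220 z0.030 [ 493.3 -203.5] [ 491.6 -203.9   66.2   35.6    7.8]
red 2502.5 473 210 z0.082 [ 531.4 -318.7] [ 531.1 -318.4   52.1   26.7   73. ]
```

View pics/w7.png

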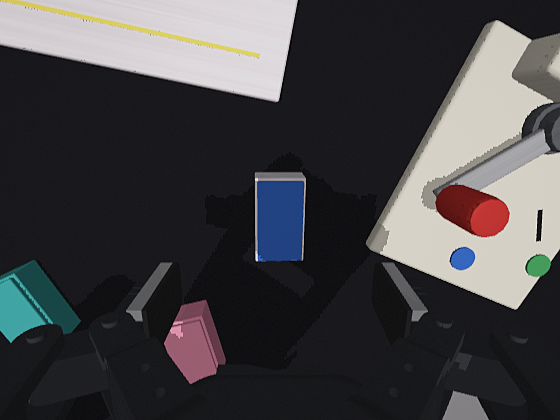

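Request:
{"op": "jog_arm", "data": {"motion": [[-1.2,-1.0,-3,0,50],[-0.4,0,-3.5,0,50],[-0.3,0,-2.5,0,50],[-0.1,0,0,0,50]]}}

```text
t: 13.97
tcp_pos: [0.4885, -0.2012, 0.0409]
tool_rot: [0.997, 0.074, 0.02, 0.032]
force: [-0.7, 0.2, -0.2]
finger_gap: 0.807
```

```bash
python3 -c "
from h import *
st();tilt()"
```

```text
t13.97 tcp mm [ 488.5 -201.2   40.9] jaw -81.5 F [-0.7  0.2 -0.2] gap 0.807
tilt [ 2.59 -3.5 ] q [-0.588  0.694  1.863 -0.052  0.514  0.879]
```

Request:
{"op": "jog_arm", "data": {"motion": [[0,-0.15,-2,-0.5,50],[0,0,-1.1,0,50],[0,0,-0.4,0,50],[0,0,0,0,255],[0,0,0,0,255],[0,0,0,0,255],[0,0,0,0,255],[0,0,0,0,255]]}}

```text
t: 14.63
tcp_pos: [0.4946, -0.2006, 0.01]
tool_rot: [0.996, 0.075, 0.024, 0.035]
force: [0.1, 0.3, -2.6]
finger_gap: 0.459
```

```bash
python3 -c "
from h import *
st();tilt()"
```

```text
t14.63 tcp mm [ 494.6 -200.6   10. ] jaw -81.4 F [ 0.1  0.3 -2.6] gap 0.459
tilt [ 3.02 -3.74] q [-0.58   0.756  1.863 -0.06   0.443  0.893]
```

Request:
{"op": "jog_arm", "data": {"motion": [[0,0,2,0,255],[0,0,3.5,0,255],[0,0,3.5,3,255],[1.25,1.15,1,6.5,255],[1.25,1.15,0,6.5,255],[1.25,1.15,0,6.5,255],[1.25,1.15,0,6.5,255],[1.25,1.15,0,6.5,255],[1.25,1.15,0,6.5,255],[1.25,1.15,0,6.5,255]]}}

```text
t: 15.47
tcp_pos: [0.58, -0.1162, 0.1183]
tool_rot: [0.869, 0.493, 0.034, 0.022]
force: [0.8, -1.0, -4.2]
finger_gap: 0.455
```

Request:
{"op": "jog_arm", "data": {"motion": [[1.25,1.1,0,6.5,255],[1.25,1.1,0,6.5,255],[1.25,1.1,0,6.5,255],[1.25,1.1,0,6.5,255],[0.6,0.3,0,3,255],[0,0,0,0,255]]}}

```text
t: 15.97
tcp_pos: [0.6376, -0.0627, 0.119]
tool_rot: [0.707, 0.706, 0.039, 0.011]
force: [0.0, -0.4, -2.2]
finger_gap: 0.461
```

```bash
python3 -c "
from h import *
st();tilt();look('wrist','w8',cols=('orange','blue','red'))"
```

```text
t15.97 tcp mm [637.6 -62.7 119. ] jaw -0.1 F [ 0.  -0.4 -2.2] gap 0.461
tilt [4.06 2.27] q [-0.3    0.663  1.538  0.076  0.886 -0.346]
orange 1785.0 293 16 z0.044 [654.1  65.5] [ 6.541e+02  6.530e+01  3.550e+01  1.820e+01 -6.000e-01]
blue 11795.5 277 289 z0.141 [637.1 -63.1] [637.2 -65.9  66.5  35.6 -89.9]
red 5726.0 288 93 z0.044 [651.   20.7] [651.1  19.   65.1  35.5  86.9]
```

View pics/w8.png

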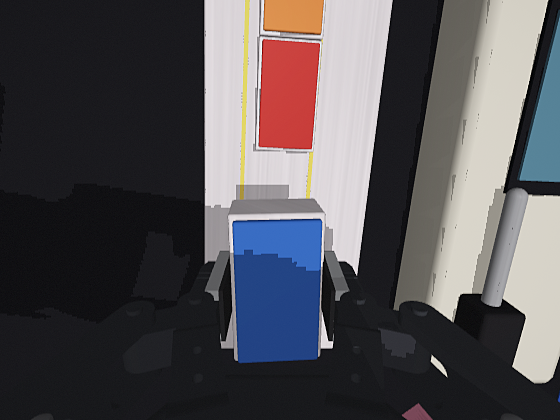

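Request:
{"op": "jog_arm", "data": {"motion": [[0.7,0,-2.5,-2,255],[0.4,0,-3,-1,255],[0.2,0,-2.2,-0.5,255],[0.1,0,0,0,255]]}}

```text
t: 16.35
tcp_pos: [0.6493, -0.0638, 0.0423]
tool_rot: [0.732, 0.68, 0.038, 0.013]
force: [-1.9, 1.3, -3.5]
finger_gap: 0.458
```

```bash
python3 -c "
from h import *
st();tilt()"
```

```text
t16.35 tcp mm [649.3 -63.8  42.3] jaw -4.3 F [-1.9  1.3 -3.5] gap 0.458
tilt [4.25 1.9 ] q [-0.294  0.785  1.544  0.078  0.753 -0.276]
```

Request:
{"op": "jog_arm", "data": {"motion": [[0,0,-0.8,0.5,255],[0,0,-0.5,0,255],[-0.1,0,-0.4,0,255],[0,0,-0.2,0,255],[0,0,0,0,255]]}}

```text
t: 16.77
tcp_pos: [0.6471, -0.0653, 0.0242]
tool_rot: [0.73, 0.682, 0.038, 0.013]
force: [0.4, 0.6, -1.7]
finger_gap: 0.461
```

```bash
python3 -c "
from h import *
st();tilt()"
```

```text
t16.77 tcp mm [647.1 -65.3  24.2] jaw -3.9 F [ 0.4  0.6 -1.7] gap 0.461
tilt [4.24 1.91] q [-0.297  0.811  1.553  0.082  0.718 -0.29 ]
```

Request:
{"op": "jog_arm", "data": {"motion": [[0,0,-0.1,0,255],[0,0.5,-0.05,0,255],[0.05,0.5,0,0,255],[0,0.4,0,0,255],[0,0.3,0,0,255],[0,0.3,0,0,255]]}}

```text
t: 17.27
tcp_pos: [0.6498, -0.0463, 0.026]
tool_rot: [0.729, 0.683, 0.039, 0.017]
force: [-2.8, -16.1, -3.5]
finger_gap: 0.457
```

```bash
python3 -c "
from h import *
st();look('wrist','w9',cols=('orange','blue','red'))"
```

```text
t17.27 tcp mm [649.8 -46.3  26. ] jaw -3.8 F [ -2.8 -16.1  -3.5] gap 0.457
orange 1533.5 268 8 z0.044 [653.3  59.3] [653.3  59.1  35.3   5.   -2.4]
blue 11693.0 277 289 z0.048 [649.  -46.4] [649.1 -49.2  66.2  35.6  86.6]
red 16673.0 270 117 z0.044 [651.2  23.1] [651.3  20.1  65.1  35.5  86.7]
```

View pics/w9.png

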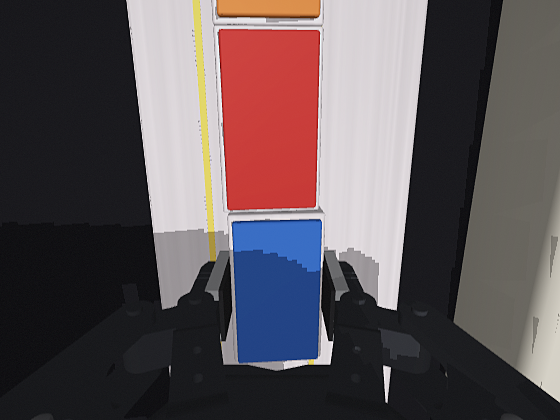

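Request:
{"op": "jog_arm", "data": {"motion": [[0,-0.05,-0.1,0,120],[0,0,0,0,60],[0,0,0,0,0],[0,0,0,0,0],[0,0,1.5,0,0],[0,0,3.5,0,0],[0,0,3.5,0,0],[-1,-2,2,0,0],[-1,-2,2,0,0],[0,0,0,0,0]]}}

```text
t: 18.15
tcp_pos: [0.6302, -0.0838, 0.1557]
tool_rot: [0.727, 0.685, 0.04, 0.018]
force: [0.4, -0.2, 0.5]
finger_gap: 1.0
```

```bash
python3 -c "
from h import *
st();tilt();look('wrist','w10',cols=('orange','blue','red'));look('top','t5',cols=('orange','blue','red','green'),mina=15);look('scene','s5',cols=('orange','blue','red','green'),mina=15)"
```

```text
t18.15 tcp mm [630.2 -83.8 155.7] jaw -3.5 F [ 0.4 -0.2  0.5] gap 1.000
tilt [4.7  1.64] q [-0.333  0.604  1.535  0.067  0.936 -0.311]
orange 379.0 284 4 z0.044 [653.8  59.5] [653.4  59.4  35.1   5.   -2.1]
blue 249.0 554 320 z-0.001 [ 952.9 -261.3] [ 953.  -256.4   95.3    7.   -89.6]
blue 3601.5 286 159 z0.044 [649.6 -48.9] [649.7 -50.6  65.1  35.7  87.2]
red 4513.5 283 63 z0.044 [651.2  21.4] [651.2  20.   64.7  35.5  86.8]
orange 240.5 249 170 z0.044 [653.3  91.5] [653.2  91.7  60.8  31.   86.9]
blue 95.5 142 273 z0.052 [386.2 358.4] [385.7 359.2  27.9  25.1   2.1]
blue 29.5 426 241 z0.018 [ 470.7 -369.5] [ 471.  -369.2   16.3   15.1   43.8]
blue 16.5 293 170 z0.046 [654.2 -22.2] [ 6.509e+02 -2.340e+01  2.670e+01  7.800e+00 -2.000e-01]
blue 196.0 231 171 z0.044 [651.2 138.9] [652.6 138.6  77.6  21.4  -2. ]
blue 1000.5 296 70 z-0.001 [949.7 -32.1] [ 949.5   11.1 1557.3    5.9  -89.9]
red 95.0 137 250 z0.052 [444.  373.1] [443.7 372.8  28.1  27.8   2.2]
red 78.5 414 217 z0.084 [ 524.1 -322.8] [ 523.6 -322.9   30.3   21.2  -56.7]
red 231.0 276 172 z0.044 [650.   22.2] [650.   22.2  
[... 1211 characters left out ...]
22.5 3 45 z0.117 [-1517.2 -2017.3] [-1719.4 -2131.9  1147.7    52.6    31.2]
blue 47.5 557 12 z0.325 [-1039.6  1538.1] [-1163.   1603.2   735.2    23.4   -29.2]
red 171.5 293 248 z0.044 [653.5  21.4] [653.   20.9  62.2  34.3  84.5]
red 112.0 170 214 z0.073 [ 536.7 -324.9] [ 538.3 -325.    85.3   26.2   20.8]
red 51.5 409 201 z0.051 [450.3 372.6] [449.1 372.8  42.2  26.3 -13.6]
green 16.0 138 218 z0.015 [ 469.8 -449.2] [ 469.5 -449.1   23.5   15.6   88.8]
green 71.5 390 204 z0.049 [463.7 314.2] [464.  314.5  46.   29.3 -11.5]
green 886.0 405 13 z0.278 [-1415.7   782.8] [-1485.9   812.   1121.2   255.5   -14. ]
green 24.5 122 1 z0.388 [-1425.2 -1060.8] [-1421.6 -1052.6   166.     91.6    22. ]
```

View pics/w10.png

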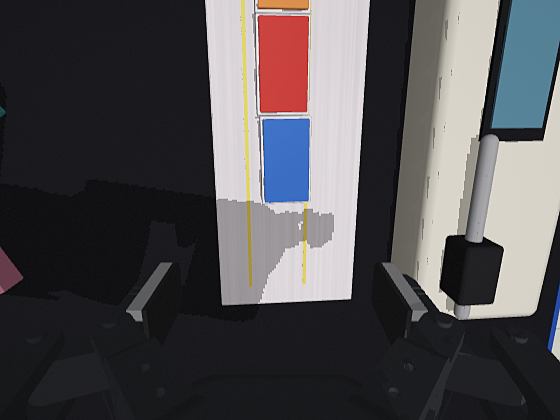

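View pics/t5.png

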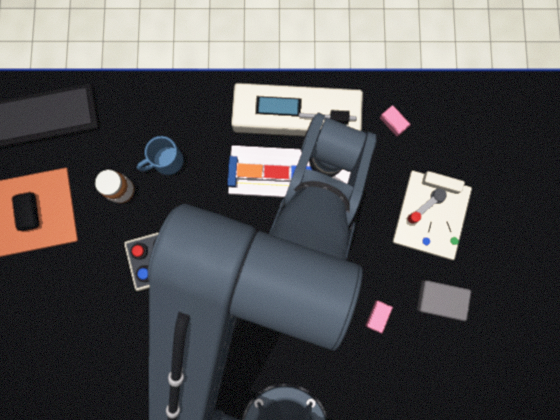

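```bash
python3 - <<'E'
from h import *
for n in ("wrist","top","scene"):
    d=snapshot(n)
    hsv=cv2.cvtColor(d["img"],cv2.COLOR_RGB2HSV);P=cloud(d)
    y=(hsv[...,0]>15)&(hsv[...,0]<38)&(hsv[...,1]>(100 if n=="wrist" else 25))&(P[...,2]<.022)&(P[...,2]>.006)&(P[...,0]>.59)&(P[...,0]<.7)&(P[...,1]>-.2)&(P[...,1]<.12)
    vv,uu=np.nonzero(y);W=np.array([ray(d,u,v,.014)[:2] for u,v in zip(uu,vv)])*1000
    r=W[:,0]-.0578*(W[:,1]-0)
    for s in (r>647,r<=647):
        if s.sum()>5: print(n,s.sum(),"x at y=0",np.median(r[s]),r[s].std())
    for c,a,u,v,z,k in blobs(d,mina=60,cols=("orange","red","blue")):
        p=np.array(rect(d,k,.044))
        if 600<p[0]<700 and abs(p[1])<110: print(c,p.round(1),"lat off vs 646.9: %.1f"%((p[0]-.0578*p[1])-646.9))
E
```

```text
wrist 248 x at y=0 673.6210368200852 0.8309008128508599
wrist 958 x at y=0 621.4271035275092 0.8059151963571693
orange [653.4  60.5  35.3   8.   -2.2] lat off vs 646.9: 3.0
red [651.2  20.1  64.6  35.6  86.8] lat off vs 646.9: 3.2
blue [649.7 -50.4  65.2  35.6  87.2] lat off vs 646.9: 5.7
top 82 x at y=0 620.3353657255807 1.3492226769139695
orange [653.3  91.7  60.8  31.1  86.9] lat off vs 646.9: 1.1
red [650.   20.9  60.1  29.4 -90. ] lat off vs 646.9: 1.9
scene 241 x at y=0 672.8354474183117 2.720588214375486
scene 53 x at y=0 621.6419963748363 2.1958890314791835
orange [655.8  91.1  65.4  32.   89. ] lat off vs 646.9: 3.6
red [653.4  20.9  62.1  34.2  84.5] lat off vs 646.9: 5.3
blue [651.9 -50.2  64.1  33.5  84.8] lat off vs 646.9: 7.9
```

Request:
{"op": "jog_arm", "data": {"motion": [[-1.5,-3.3,0.5,-6.9,0],[-1.5,-3.3,0.5,-6.9,0],[-1.5,-3.3,0.5,-6.9,0],[-1.5,-3.3,0.5,-6.9,0],[-1.5,-3.3,0.5,-6.9,0],[-1.5,-3.3,0.5,-6.9,0],[-1.5,-3.3,0.5,-6.9,0],[0,0,0,0,0],[0,0,0,0,0]]}}

```text
t: 19.2
tcp_pos: [0.5165, -0.3091, 0.172]
tool_rot: [0.949, 0.315, 0.027, 0.017]
force: [-0.7, 0.6, -0.1]
finger_gap: 1.001
```

```bash
cat > lev.py <<'E'
from h import *
from scipy.optimize import least_squares
def lever(d,P=None):
    o={}
    for c,a,u,v,z,k in blobs(d,mina=15,cols=("red","blue","green")):
        p=ray(d,u,v,.017)*1000
        if .07<z<.095 and c=="red":
            # top face only: depth-selected points
            o["knob"]=None
        elif .008<z<.025 and c!="red" and 420<p[0]<560 and p[1]<-300: o[c]=p[:2]
    Pc=cloud(d);hsv=cv2.cvtColor(d["img"],cv2.COLOR_RGB2HSV)
    m=((cv2.inRange(hsv,*map(np.array,RNG["red"]))|cv2.inRange(hsv,*map(np.array,RNG["red2"])))>0)&(abs(Pc[...,2]-.086)<.004)&(Pc[...,1]<-.25)
    if m.sum()>20:
        vv,uu=np.nonzero(m);W=np.array([ray(d,u,v,.086)[:2] for u,v in zip(uu,vv)],np.float32)*1000
        o["knob"]=np.array(cv2.minEnclosingCircle(W)[0]);o["r"]=cv2.minEnclosingCircle(W)[1]
    return o
if __name__=="__main__":
    st();tilt()
    for n in ("wrist","top","scene"):
        d=snapshot(n);o=lever(d);print(n,o)
        if n=="wrist":cv2.imwrite("pics/lv%.0f.png"%(100*sense()["t"]),d["img"][:,:,::-1]);print("lv%.0f"%(100*sense()["t"]))
        try:
            f=lambda x:np.r_[x[:2]+124*np.array([np.cos(x[2]+.6),np.sin(x[2]+.6)])-o["blue"],x[:2]+124*np.array([np.cos(x[2]+1.2),np.sin(x[2]+1.2)])-o["green"]]
            r=least_squares(f,[590,-408,2.2]);x=r.x;print("pivot",x[:2].round(1),"th0 %.1f deg"%np.degrees(x[2]),"res",r.fun.round(1))
            k=o["knob"]-x[:2];print("lever ang %.3f rad, r %.1f"%((np.arctan2(k[1],k[0])%(2*np.pi))-x[2],np.hypot(*k)))
        except Exception as e: print(e)
E
python3 lev.py
```

```text
t19.20 tcp mm [ 516.5 -309.1  172. ] jaw -53.3 F [-0.7  0.6 -0.1] gap 1.001
tilt [ 3.54 -0.89] q [-0.74   0.547  1.597  0.037  0.942  0.168]
wrist {'knob': array([ 528.56011963, -328.04989624]), 'blue': array([ 472.33074783, -371.45747698]), 'green': array([ 473.32488562, -444.70564874]), 'r': 13.418290138244629}
lv1925
pivot [ 591.3 -406.5] th0 129.2 deg res [-0.  0.  0. -0.]
lever ang -0.010 rad, r 100.4
top {}
'blue'
scene {'knob': array([ 534.27886963, -323.71731567]), 'green': array([ 471.84414805, -448.14235746]), 'r': 15.907149314880371}
'blue'
```

Request:
{"op": "jog_arm", "data": {"motion": [[1.2,-1.9,-3,0,0],[0,0,-3,0,0],[0,0,0,0,0]]}}

```text
t: 19.6
tcp_pos: [0.5329, -0.3225, 0.1119]
tool_rot: [0.947, 0.321, 0.028, 0.018]
force: [-2.0, 1.5, -0.7]
finger_gap: 0.996
```

```bash
python3 -c "
from h import *
st();tilt();d=look('wrist','w11',cols=('red','blue'))"
```

```text
t19.60 tcp mm [ 532.9 -322.5  111.9] jaw -52.6 F [-2.   1.5 -0.7] gap 0.996
tilt [ 3.73 -0.94] q [-0.739  0.654  1.588  0.042  0.841  0.151]
red 2226.0 275 248 z0.085 [ 532.7 -324.7] [ 533.  -325.4   36.9   26.3   36.4]
blue 457.5 272 302 z0.017 [ 472.4 -371.3] [ 472.2 -371.4   21.4   20.7   36.6]
```

View pics/w11.png

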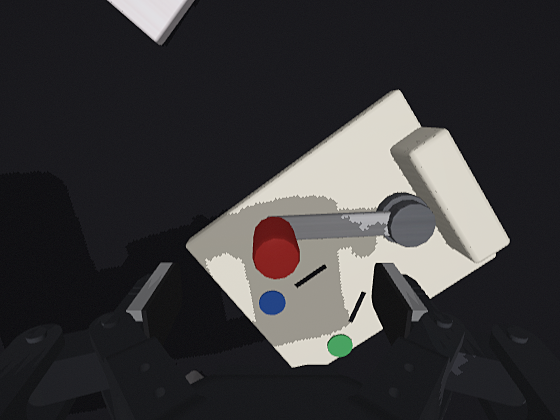

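Request:
{"op": "jog_arm", "data": {"motion": [[-0.45,-0.6,-1,0,0],[0,0,-2,0,0],[0,0,-1.5,0,0],[0,0,-0.7,0,0],[0,0,0,0,0]]}}

```text
t: 20.07
tcp_pos: [0.5337, -0.3289, 0.0656]
tool_rot: [0.945, 0.325, 0.032, 0.024]
force: [-0.1, -0.3, 0.8]
finger_gap: 0.997
```

```bash
python3 -c "
from h import *
st();tilt()"
```

```text
t20.07 tcp mm [ 533.7 -328.9   65.6] jaw -52.1 F [-0.1 -0.3  0.8] gap 0.997
tilt [ 4.32 -1.45] q [-0.746  0.724  1.61   0.049  0.735  0.127]
```

Request:
{"op": "jog_arm", "data": {"motion": [[-0.55,0,-0.5,0,60],[-0.1,0,-0.2,0,120],[0,0,0,0,255],[0,0,0,0,255],[0,0,0,0,255],[0,0,0,0,255]]}}

```text
t: 20.57
tcp_pos: [0.5275, -0.3294, 0.0621]
tool_rot: [0.945, 0.326, 0.033, 0.026]
force: [2.7, -2.2, -5.7]
finger_gap: 0.309
```

```bash
python3 -c "
from h import *
st();tilt()"
```

```text
t20.57 tcp mm [ 527.5 -329.4   62.1] jaw -52.1 F [ 2.7 -2.2 -5.7] gap 0.309
tilt [ 4.5  -1.59] q [-0.754  0.724  1.628  0.051  0.714  0.116]
```

Request:
{"op": "jog_arm", "data": {"motion": [[-0.56,-0.5,0,4.3,255],[-0.53,-0.53,0,4.3,255],[-0.48,-0.58,0,4.3,255],[-0.44,-0.61,0,4.3,255],[-0.39,-0.64,0,4.3,255],[-0.34,-0.66,0,4.3,255]]}}

```text
t: 21.07
tcp_pos: [0.5004, -0.3641, 0.062]
tool_rot: [0.846, 0.532, 0.039, 0.015]
force: [0.4, -3.0, -1.8]
finger_gap: 0.307
```

```bash
python3 -c "
from h import *
s=st();tilt();p=s['tcp_pos'][:2]*1000-[591.3,-406.5];print(np.degrees(np.arctan2(p[1],p[0]))%360,np.hypot(*p))"
```

```text
t21.07 tcp mm [ 500.4 -364.1   62. ] jaw -25.8 F [ 0.4 -3.  -1.8] gap 0.307
tilt [4.76 0.91] q [-0.845  0.728  1.616  0.106  0.756 -0.472]
155.0071681101794 100.24164531532395
```

Exactly on the arc, so I'll finish the throw to the blue notch.

Request:
{"op": "jog_arm", "data": {"motion": [[-0.29,-0.7,0,4.3,255],[-0.24,-0.71,0,4.0,255],[0,0,0,0,255]]}}

```text
t: 21.32
tcp_pos: [0.4945, -0.3801, 0.062]
tool_rot: [0.803, 0.595, 0.041, 0.012]
force: [2.9, 0.7, 0.7]
finger_gap: 0.311
```

```bash
python3 -c "
from h import *
s=st();tilt();p=s['tcp_pos'][:2]*1000-[591.3,-406.5];print(np.degrees(np.arctan2(p[1],p[0]))%360,np.hypot(*p))"
```

```text
t21.32 tcp mm [ 494.5 -380.1   62. ] jaw -17.0 F [2.9 0.7 0.7] gap 0.311
tilt [4.55 1.66] q [-0.873  0.736  1.594  0.112  0.786 -0.657]
164.73579485032468 100.29415143103171
```

Within 1° of the notch. I'll release, lift and check.

Request:
{"op": "jog_arm", "data": {"motion": [[0,0,0,0,0],[0,0,0,0,0],[0,0,0,0,0],[0,0,2,0,0],[0,0,3.5,0,0],[0,0,3.5,0,0],[0,0,2.5,0,0],[0,0,0,0,0]]}}

```text
t: 21.98
tcp_pos: [0.4943, -0.3771, 0.1801]
tool_rot: [0.805, 0.591, 0.04, 0.011]
force: [0.3, -0.1, 0.6]
finger_gap: 1.003
```

```bash
python3 lev.py; python3 -c "
from h import *
look('top','t6',cols=('orange','blue','red','green','yellow'))"; ls pics|grep lv
```

```text
t21.98 tcp mm [ 494.3 -377.1  180.1] jaw -17.5 F [ 0.3 -0.1  0.6] gap 1.003
tilt [4.47 1.67] q [-0.869  0.568  1.525  0.092  1.022 -0.612]
wrist {'knob': array([ 495.11755371, -377.63739014]), 'blue': array([ 472.14495078, -371.47960494]), 'green': array([ 473.01468115, -444.84898639]), 'r': 13.274261474609375}
lv2203
pivot [ 591.  -406.8] th0 129.1 deg res [ 0. -0. -0.  0.]
lever ang 0.593 rad, r 100.2
top {'knob': array([ 493.45172119, -374.5894165 ]), 'blue': array([ 470.52449301, -369.04657144]), 'r': 12.586679458618164}
'green'
scene {'knob': array([ 500.26260376, -375.49053955]), 'r': 14.173542976379395}
'blue'
orange 242.0 249 170 z0.044 [653.4  91.5] [653.3  91.7  60.8  31.2  87.1]
blue 108.0 143 273 z0.052 [386.  356.9] [385.7 356.8  30.5  27.5  90. ]
blue 251.0 303 172 z0.045 [648.1 -49.2] [647.7 -49.1  61.6  32.7  85.5]
blue 197.0 231 171 z0.043 [651.  138.9] [652.7 138.6  77.6  21.7  -1.9]
blue 999.5 295 70 z-0.001 [949.7 -31.5] [ 949.4   11.1 1557.2    5.9  -89.9]
red 95.0 137 250 z0.052 [443.7 373.2] [443.5 372.8  28.1  27.8  90. ]
red 84.5 434 230 z0.085 [ 491.6 -371.8] [ 490.7 -372.1   28.9   24.2  -46.4]
red 231.5 276 171 z0.044 [650.   22.1] [649.9  20.9  60.1  29.3 -90. ]
green 100.0 160 244 z0.052 [460.1 315.8] [460.  316.5  29.2  28.2  45.9]
yellow 101.5 166 267 z0.052 [402.7 299.9] [403.2 300.5  28.1  27.6  90. ]
lv1925.png
lv2203.png
```

View pics/t6.png

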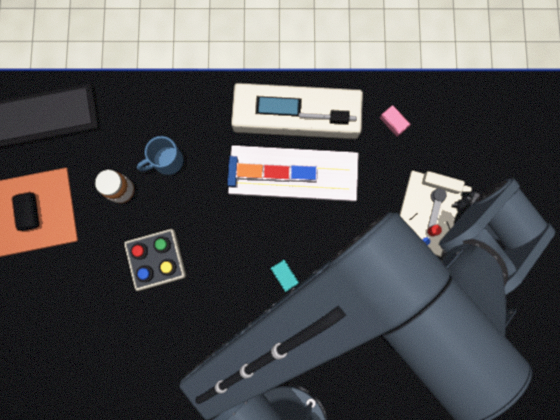

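Request:
{"op": "jog_arm", "data": {"motion": [[-0.5,3.95,0.3,0,255],[-0.5,3.95,0,0,255],[-0.5,3.95,0,0,255],[-0.5,3.95,0,0,255],[-0.5,3.95,0,0,255],[-0.5,3.95,0,0,255],[-0.5,3.95,0,0,255],[-0.5,3.95,0,0,255],[-0.5,3.95,0,0,255],[-0.5,3.95,0,0,255]]}}

```text
t: 23.02
tcp_pos: [0.4296, 0.0272, 0.1607]
tool_rot: [0.812, 0.583, 0.033, -0.005]
force: [1.1, 0.8, -0.6]
finger_gap: 0.001
```

```bash
python3 -c "
from h import *
st();tilt()"
```

```text
t23.02 tcp mm [429.6  27.2 160.7] jaw -18.7 F [ 1.1  0.8 -0.6] gap 0.001
tilt [2.75 2.68] q [-0.238  0.377  2.013  0.086  0.717  0.023]
```

Request:
{"op": "jog_arm", "data": {"motion": [[-0.4,3.95,0.5,0,255],[-0.4,3.95,0.5,0,255],[-0.2,3.95,0.5,0,255],[0,3.95,0.5,0,255],[0,2,0.5,0,255],[0,0,0,0,255]]}}

```text
t: 23.52
tcp_pos: [0.4073, 0.2182, 0.1777]
tool_rot: [0.811, 0.584, 0.024, -0.012]
force: [-0.0, -1.1, 0.5]
finger_gap: -0.003
```

```bash
python3 -c "
from h import *
st();tilt();look('wrist','w12',cols=('blue','red','green','yellow'))"
```

```text
t23.52 tcp mm [407.3 218.2 177.7] jaw -18.5 F [-0.  -1.1  0.5] gap -0.003
tilt [1.4  2.72] q [0.222 0.382 1.918 0.057 0.809 0.506]
blue 1533.5 533 202 z0.041 [626.8 142.4] [625.  141.2  50.   29.6  -3.6]
blue 1168.0 193 45 z0.053 [388.5 354.8] [388.3 354.7  29.4  27.  -56.7]
red 89.5 558 305 z0.043 [634.3  31.4] [632.5  23.4  63.    3.7  83.6]
red 486.0 257 8 z0.053 [442.7 363.6] [442.  362.8  25.8  12.  -18.3]
green 1045.0 301 67 z0.053 [461.  314.3] [460.8 314.1  27.7  27.2  29.6]
yellow 246.5 525 302 z0.014 [622.5  21.4] [621.8   9.9 216.3   2.6  86.7]
yellow 69.5 242 112 z0.051 [406.5 297.2] [404.5 298.   27.1  27.  -18.4]
```

View pics/w12.png

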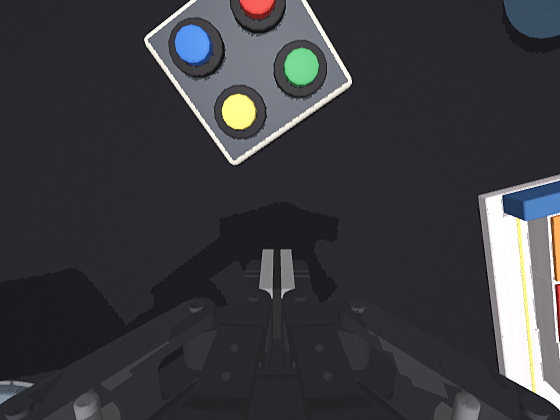

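Request:
{"op": "jog_arm", "data": {"motion": [[-0.2,3.5,0,0,255],[-0.2,3.5,0,0,255],[0,1,-3,0,255],[0,0,-3,0,255],[0,0,-2,0,255],[0,0,0,0,255]]}}

```text
t: 24.07
tcp_pos: [0.4026, 0.2925, 0.0892]
tool_rot: [0.814, 0.581, 0.019, -0.012]
force: [-0.7, -0.1, 0.0]
finger_gap: 0.002
```

```bash
python3 -c "
from h import *
st();tilt()"
```

```text
t24.07 tcp mm [402.6 292.5  89.2] jaw -18.9 F [-0.7 -0.1  0. ] gap 0.002
tilt [0.97 2.35] q [0.384 0.583 1.899 0.054 0.629 0.671]
```

Request:
{"op": "jog_arm", "data": {"motion": [[0.1,0.6,-1.5,0,255],[0,0,-0.8,0,255],[0,0,0,0,255]]}}

```text
t: 24.32
tcp_pos: [0.4026, 0.2941, 0.0634]
tool_rot: [0.815, 0.579, 0.015, -0.012]
force: [0.0, -0.1, 0.9]
finger_gap: 0.001
```

```bash
python3 -c "
from h import *
st();d=look('wrist','w13',cols=('blue','red','green','yellow'))"
```

```text
t24.32 tcp mm [402.6 294.1  63.4] jaw -19.2 F [ 0.  -0.1  0.9] gap 0.001
blue 2647.0 204 150 z0.053 [388.8 356.5] [388.8 356.3  28.   26.6 -19.1]
red 3019.5 307 74 z0.053 [445.  372.3] [445.1 372.2  27.   26.7  70.8]
green 2580.5 373 180 z0.053 [460.6 316.3] [460.6 316.   29.4  26.8 -61.6]
yellow 1546.5 274 237 z0.053 [405.6 304. ] [405.8 303.6  27.1  23.2 -19.1]
```

View pics/w13.png

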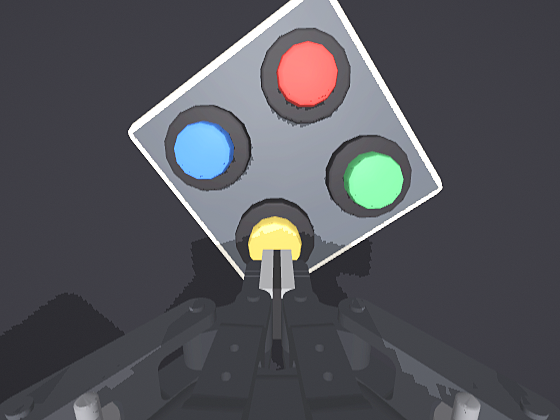

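Request:
{"op": "jog_arm", "data": {"motion": [[0.2,0.65,0,0,255],[0,0,0,0,255]]}}

```text
t: 24.53
tcp_pos: [0.4059, 0.3, 0.0652]
tool_rot: [0.816, 0.578, 0.016, -0.012]
force: [0.2, 0.2, 0.3]
finger_gap: 0.003
```

Request:
{"op": "jog_arm", "data": {"motion": [[0.0,0.1,-0.6,0,255],[0,0,-0.4,0,255],[0,0,-0.4,0,255]]}}

```text
t: 24.78
tcp_pos: [0.4083, 0.302, 0.0534]
tool_rot: [0.816, 0.578, 0.019, -0.011]
force: [-0.5, 0.4, 0.2]
finger_gap: -0.004
```

```bash
python3 -c "
from h import *
st();tilt()"
```

```text
t24.78 tcp mm [408.3 302.   53.4] jaw -19.3 F [-0.5  0.4  0.2] gap -0.004
tilt [1.06 2.31] q [0.399 0.66  1.891 0.057 0.558 0.688]
```

Request:
{"op": "jog_arm", "data": {"motion": [[-0.4,-0.15,-0.3,0,255],[0,0,-0.4,0,255],[0,0,-0.4,0,255],[0,0,-0.3,0,255]]}}

```text
t: 25.12
tcp_pos: [0.4055, 0.3011, 0.0454]
tool_rot: [0.815, 0.579, 0.023, -0.01]
force: [-5.3, -5.1, 43.5]
finger_gap: -0.002
```

```bash
python3 -c "
from h import *
st();tilt()"
```

```text
t25.12 tcp mm [405.5 301.1  45.4] jaw -19.2 F [-5.3 -5.1 43.5] gap -0.002
tilt [1.42 2.45] q [0.399 0.673 1.906 0.06  0.524 0.683]
```

Request:
{"op": "jog_arm", "data": {"motion": [[0,0,0.3,0,255],[0,0,1,0,255],[0,0,2.5,0,255],[-0.8,2.5,0.5,0,255],[-0.9,2.7,0,0,255],[0,0,0,0,255]]}}

```text
t: 25.62
tcp_pos: [0.3871, 0.3529, 0.0923]
tool_rot: [0.816, 0.577, 0.023, -0.01]
force: [0.2, 0.5, 0.1]
finger_gap: 0.001
```

```bash
python3 -c "
from h import *
st();tilt();d=look('wrist','w14',cols=('blue','red','green','yellow'))"
```

```text
t25.62 tcp mm [387.1 352.9  92.3] jaw -19.5 F [0.2 0.5 0.1] gap 0.001
tilt [1.43 2.48] q [0.511 0.596 1.84  0.042 0.663 0.818]
blue 1561.0 273 228 z0.053 [388.4 358.4] [388.7 358.8  27.5  26.9  70.3]
red 145.5 340 167 z0.049 [437.2 379.6] [438.2 376.1  27.6  14.1  62.9]
green 379.0 399 243 z0.049 [457.7 321.7] [461.3 315.2  32.8  27.4 -62.9]
yellow 228.5 326 283 z0.047 [407.3 309.9] [408.4 308.9  22.3   9.9 -19.8]
```

View pics/w14.png

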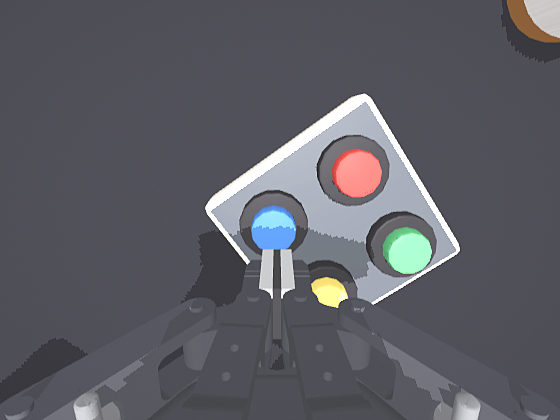

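Request:
{"op": "jog_arm", "data": {"motion": [[0.1,0.45,-1.5,0,255],[0,0.1,-1.3,0,255],[0,0,-0.5,0,255],[0,0,0,0,255]]}}

```text
t: 26.0
tcp_pos: [0.3864, 0.355, 0.0567]
tool_rot: [0.815, 0.578, 0.02, -0.01]
force: [0.4, 0.1, -0.4]
finger_gap: 0.002
```

Request:
{"op": "jog_arm", "data": {"motion": [[0.2,0.25,-0.3,0,255],[0,0,-0.4,0,255],[0,0,-0.4,0,255]]}}

```text
t: 26.25
tcp_pos: [0.3884, 0.3566, 0.0456]
tool_rot: [0.816, 0.577, 0.019, -0.01]
force: [-5.2, -1.5, 32.7]
finger_gap: 0.003
```

Request:
{"op": "jog_arm", "data": {"motion": [[0,0,0,0,255],[0,0,0.5,0,255],[0,0,1.5,0,255],[0,0,2,0,255],[0.8,-2.7,0.3,0,255],[0.8,-2.7,0,0,255],[0,0,0,0,255]]}}

```text
t: 26.83
tcp_pos: [0.4065, 0.3021, 0.0927]
tool_rot: [0.815, 0.579, 0.022, -0.009]
force: [-0.2, 0.4, 0.8]
finger_gap: 0.005
```

Request:
{"op": "jog_arm", "data": {"motion": [[-0.2,-0.1,-1.5,0,255],[0,0,-1.3,0,255],[0,0,-0.5,0,255],[0,0,0,0,255]]}}

```text
t: 27.17
tcp_pos: [0.4072, 0.3, 0.0605]
tool_rot: [0.816, 0.577, 0.025, -0.009]
force: [-0.7, 0.7, -0.7]
finger_gap: 0.001
```

Request:
{"op": "jog_arm", "data": {"motion": [[-0.3,0.05,-0.4,0,255],[-0.1,0,-0.4,0,255],[0,0,-0.4,0,255],[0,0,-0.3,0,255]]}}

```text
t: 27.5
tcp_pos: [0.4036, 0.3013, 0.0459]
tool_rot: [0.815, 0.578, 0.026, -0.008]
force: [-0.7, -4.0, 22.4]
finger_gap: 0.002
```

Request:
{"op": "jog_arm", "data": {"motion": [[0,0,0,0,255],[0,0,0.5,0,255],[0,0,2,0,255],[0,0,3.5,0,255],[0,-1,3.5,0,255],[0.4,-3.9,2.5,0,255],[0.5,-4,0.5,0,255],[0.5,-4,0,0,200],[0.5,-4,0,0,100],[0.5,-4,0,0,0]]}}

```text
t: 28.33
tcp_pos: [0.4282, 0.0973, 0.1765]
tool_rot: [0.81, 0.585, 0.031, -0.006]
force: [1.0, -0.2, 0.0]
finger_gap: 0.42
```

Request:
{"op": "jog_arm", "data": {"motion": [[0.5,-4,0.3,0,0],[0.5,-4,0.3,0,0],[0.5,-4,0.3,0,0],[0.5,-4,0.3,0,0],[0.5,-4,0,0,0],[0.5,-4,0,0,0],[0.5,-4,0,0,0],[0.5,-4,0,0,0],[0.5,-4,0,0,0],[0.5,-4,0,0,0]]}}

```text
t: 29.17
tcp_pos: [0.4762, -0.3165, 0.1913]
tool_rot: [0.811, 0.584, 0.035, -0.005]
force: [1.2, 0.2, 0.4]
finger_gap: 1.0
```

```bash
python3 -c "
from h import *
st();tilt()"
```

```text
t29.17 tcp mm [ 476.2 -316.5  191.3] jaw -18.5 F [1.2 0.2 0.4] gap 1.000
tilt [2.89 2.76] q [-0.819  0.502  1.621  0.082  1.021 -0.54 ]
```

Request:
{"op": "jog_arm", "data": {"motion": [[0.9,-3,0,1,0],[0.9,-2.5,-2,1,0],[0,0,-3,0,0],[0,0,-2,0,0],[0,0,0,0,0]]}}

```text
t: 29.58
tcp_pos: [0.4976, -0.3887, 0.121]
tool_rot: [0.803, 0.595, 0.035, 0.004]
force: [-0.4, 0.4, -0.8]
finger_gap: 1.001
```

```bash
python3 lev.py
```

```text
t29.58 tcp mm [ 497.6 -388.7  121. ] jaw -17.0 F [-0.4  0.4 -0.8] gap 1.001
tilt [3.47 2.05] q [-0.873  0.663  1.529  0.086  0.94  -0.628]
wrist {'knob': array([ 495.46908569, -377.81622314]), 'blue': array([ 472.07882502, -371.47501705]), 'green': array([ 473.03411333, -444.77232456]), 'r': 13.301175117492676}
lv2963
pivot [ 591.  -406.6] th0 129.2 deg res [ 0. -0. -0.  0.]
lever ang 0.595 rad, r 99.8
top {}
'blue'
scene {'knob': array([ 499.62820435, -375.14709473]), 'r': 13.63890266418457}
'blue'
```

Request:
{"op": "jog_arm", "data": {"motion": [[-0.2,1.1,-1,0,0],[0,0.1,-2,0,0],[0,0,-1.5,0,0],[0,0,-0.9,0,0],[0,0,-0.3,0,0]]}}

```text
t: 30.15
tcp_pos: [0.5027, -0.3779, 0.078]
tool_rot: [0.801, 0.597, 0.037, 0.016]
force: [0.0, -0.4, -0.1]
finger_gap: 1.0
```

```bash
python3 -c "
from h import *
st();tilt()"
```

```text
t30.15 tcp mm [ 502.7 -377.9   78. ] jaw -16.7 F [ 0.  -0.4 -0.1] gap 1.000
tilt [4.44 1.04] q [-0.856  0.715  1.578  0.097  0.814 -0.632]
```

Request:
{"op": "jog_arm", "data": {"motion": [[-0.7,0,-1.0,0,60],[-0.1,0,-0.6,0,60],[0,0,0,0,255],[0,0,0,0,255],[0,0,0,0,255],[0,0,0,0,255],[0,0,0,0,255]]}}

```text
t: 30.73
tcp_pos: [0.4951, -0.3774, 0.0669]
tool_rot: [0.8, 0.599, 0.036, 0.016]
force: [3.2, -2.1, -6.8]
finger_gap: 0.303
```

```bash
python3 -c "
from h import *
st();tilt()"
```

```text
t30.73 tcp mm [ 495.1 -377.4   66.9] jaw -16.4 F [ 3.2 -2.1 -6.8] gap 0.303
tilt [4.4  0.94] q [-0.864  0.726  1.6    0.098  0.781 -0.648]
```

Request:
{"op": "jog_arm", "data": {"motion": [[-0.18,-0.73,0,4.3,255],[-0.13,-0.74,0,4.3,255],[-0.08,-0.75,0,4.3,255],[-0.02,-0.75,0,4.3,255],[0.04,-0.75,0,4.3,255],[0.1,-0.74,0,4.3,255]]}}

```text
t: 31.23
tcp_pos: [0.4922, -0.4227, 0.0668]
tool_rot: [0.642, 0.766, 0.038, 0.007]
force: [1.0, -0.3, -4.1]
finger_gap: 0.307
```

```bash
python3 -c "
from h import *
s=st();tilt();p=s['tcp_pos'][:2]*1000-[591.2,-406.5];print(np.degrees(np.arctan2(p[1],p[0]))%360,np.hypot(*p))"
```

```text
t31.23 tcp mm [ 492.2 -422.7   66.8] jaw 10.0 F [ 1.  -0.3 -4.1] gap 0.307
tilt [3.4  2.89] q [-0.918  0.762  1.497  0.1    0.889 -1.157]
189.29022183834547 100.28738889944151
```

Request:
{"op": "jog_arm", "data": {"motion": [[0.15,-0.74,0,4.3,255],[0.2,-0.6,0,4,255],[0,0,0,0,255]]}}

```text
t: 31.48
tcp_pos: [0.4963, -0.4385, 0.0668]
tool_rot: [0.581, 0.813, 0.038, 0.004]
force: [0.3, 1.8, 0.9]
finger_gap: 0.308
```

```bash
python3 -c "
from h import *
s=st();tilt();p=s['tcp_pos'][:2]*1000-[591.2,-406.5];print(np.degrees(np.arctan2(p[1],p[0]))%360,np.hypot(*p))"
```

```text
t31.48 tcp mm [ 496.3 -438.5   66.8] jaw 18.9 F [0.3 1.8 0.9] gap 0.308
tilt [2.91 3.29] q [-0.926  0.779  1.45   0.094  0.93  -1.314]
198.60607094128952 100.18418478440019
```

Request:
{"op": "jog_arm", "data": {"motion": [[0,0,0,0,0],[0,0,0,0,0],[0,0,0,0,0],[0,0,2,0,0],[0,0,3.5,0,0],[0,0,3.5,0,0],[0,0,2.5,0,0],[0,0,0,0,0]]}}

```text
t: 32.15
tcp_pos: [0.4974, -0.436, 0.1858]
tool_rot: [0.585, 0.81, 0.039, 0.006]
force: [-0.0, -0.8, 1.1]
finger_gap: 1.003
```

```bash
python3 lev.py; python3 -c "
from h import *
look('top','t7',cols=('orange','blue','red','green','yellow'))"; ls pics|grep lv
```

```text
t32.15 tcp mm [ 497.4 -436.   185.8] jaw 18.2 F [-0.  -0.8  1.1] gap 1.003
tilt [3.16 3.3 ] q [-0.924  0.626  1.381  0.086  1.148 -1.28 ]
wrist {'knob': array([ 495.37698364, -437.20285034]), 'blue': array([ 471.96161951, -371.61907085]), 'green': array([ 472.99340247, -444.94012308]), 'r': 13.400588989257812}
lv3220
pivot [ 590.9 -406.6] th0 129.2 deg res [ 0. -0. -0.  0.]
lever ang 1.196 rad, r 100.3
top {'knob': array([ 494.36105347, -435.17971802]), 'r': 12.964838981628418}
'blue'
scene {'knob': array([ 503.21630859, -435.17056274]), 'r': 14.864794731140137}
'blue'
orange 240.5 249 170 z0.044 [653.3  91.5] [653.2  91.7  60.8  31.   87.1]
blue 110.5 143 273 z0.052 [386.  357.1] [385.7 356.7  30.6  27.5  90. ]
blue 258.0 307 185 z0.044 [613.3 -59.6] [613.4 -59.6  61.2  32.6  86.9]
blue 197.5 231 171 z0.043 [651.6 139. ] [652.8 138.7  77.6  21.6  -2. ]
blue 1003.5 295 70 z-0.001 [949.7 -30.4] [ 949.5   11.1 1557.3    5.9  -89.9]
red 96.0 137 250 z0.052 [443.8 373.6] [443.6 373.   28.1  27.9  90. ]
red 71.0 460 229 z0.085 [ 494.1 -435.5] [ 495.5 -435.7   25.8   23.5   43.4]
red 231.5 276 171 z0.044 [650.   22.1] [650.   20.9  60.1  29.4 -90. ]
green 100.5 160 244 z0.052 [460.2 315.6] [460.1 315.1  30.5  27.9   2. ]
yellow 103.5 166 267 z0.052 [402.8 300. ] [403.2 299.5  30.4  27.6  90. ]
lv1925.png
lv2203.png
lv2963.png
lv3220.png
```

View pics/t7.png

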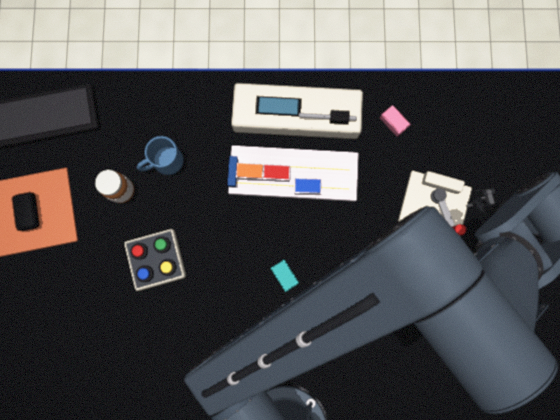

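The lever sits at 1.196 rad, in the green notch. The top view shows the blue block knocked aside, now at (307,185) px or about (613,-60) mm, still flat on the plate. I'll put it back first.

Request:
{"op": "jog_arm", "data": {"motion": [[1.1,3.7,0,-2.1,0],[1.1,3.7,0,-2.1,0],[1.1,3.7,0,-2.1,0],[1.1,3.7,0,-2.1,0],[1.1,3.7,0,-2.1,0],[1.1,3.7,0,-2.1,0],[1.1,3.7,0,-2.1,0],[1.1,3.7,0,-2.1,0],[1.0,2.8,0,-2.1,0],[0,0,0,0,0]]}}

```text
t: 33.18
tcp_pos: [0.5824, -0.093, 0.1579]
tool_rot: [0.722, 0.691, 0.038, -0.01]
force: [-0.0, 0.2, 1.0]
finger_gap: 0.999
```

```bash
python3 -c "
from h import *
st();tilt();look('wrist','w15',cols=('orange','blue','red'))"
```

```text
t33.18 tcp mm [582.4 -93.  157.9] jaw -2.5 F [-0.   0.2  1. ] gap 0.999
tilt [2.32 3.87] q [-0.388  0.564  1.615  0.096  0.953 -0.4  ]
blue 3463.0 309 166 z0.044 [615.  -60.1] [615.1 -61.4  65.   35.6  87.9]
red 4284.0 355 55 z0.044 [651.   21.1] [651.1  19.8  64.9  35.6  86.9]
```

View pics/w15.png

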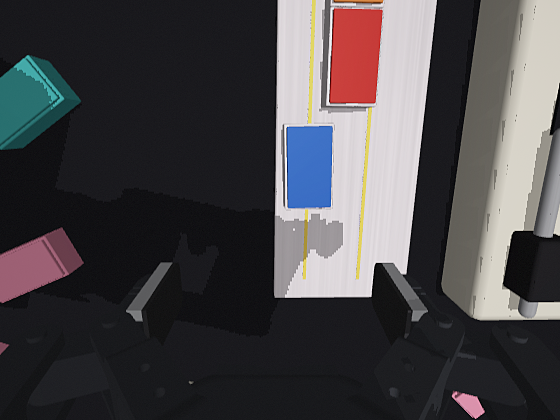

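Request:
{"op": "jog_arm", "data": {"motion": [[1.6,1.6,0,0,0],[1.6,1.6,-3,0,0],[0,0,-3.5,0,0],[0,0,-2.5,0,0],[0,0,0,0,0]]}}

```text
t: 33.65
tcp_pos: [0.6132, -0.0647, 0.0606]
tool_rot: [0.721, 0.692, 0.036, -0.011]
force: [-1.2, 0.1, -0.4]
finger_gap: 0.996
```

```bash
python3 -c "
from h import *
st();tilt()"
```

```text
t33.65 tcp mm [613.2 -64.7  60.6] jaw -2.5 F [-1.2  0.1 -0.4] gap 0.996
tilt [2.08 3.73] q [-0.322  0.736  1.6    0.103  0.794 -0.352]
```

Request:
{"op": "jog_arm", "data": {"motion": [[0.2,0.4,-2,0.3,30],[0.1,0,-1.3,0,30],[0,0,-0.4,0,30],[0,0,0,0,255],[0,0,0,0,255],[0,0,0,0,255],[0,0,0,0,255],[0,0,0,0,255],[0,0,0,0,255]]}}

```text
t: 34.4
tcp_pos: [0.6159, -0.0674, 0.0244]
tool_rot: [0.722, 0.691, 0.035, -0.011]
force: [-0.2, -0.0, -3.7]
finger_gap: 0.456
```

```bash
python3 -c "
from h import *
st();tilt()"
```

```text
t34.40 tcp mm [615.9 -67.4  24.4] jaw -2.5 F [-0.2 -0.  -3.7] gap 0.456
tilt [2.07 3.65] q [-0.324  0.795  1.602  0.108  0.733 -0.361]
```

Request:
{"op": "jog_arm", "data": {"motion": [[0,-0.2,1,0,255],[1,0,0.5,0,255],[1.2,0,0,-0.5,255],[0.8,0,0,-0.5,255],[0,0,0,0,255]]}}

```text
t: 34.82
tcp_pos: [0.6461, -0.0696, 0.0432]
tool_rot: [0.728, 0.685, 0.035, -0.01]
force: [-0.1, -0.0, -2.3]
finger_gap: 0.455
```

```bash
python3 -c "
from h import *
st();tilt();look('wrist','w16',cols=('orange','blue','red'))"
```

```text
t34.82 tcp mm [646.1 -69.6  43.2] jaw -3.5 F [-0.1 -0.  -2.3] gap 0.455
tilt [2.11 3.61] q [-0.312  0.792  1.517  0.098  0.819 -0.317]
blue 12414.0 276 270 z0.065 [646.5 -61.9] [646.5 -64.3  65.8  35.6  87.1]
red 12134.0 274 71 z0.044 [651.2  17.8] [651.1  16.   57.3  35.5  86.8]
```

Request:
{"op": "jog_arm", "data": {"motion": [[0,0,-0.8,0,255],[0,0,-0.6,0,255],[0.05,0,-0.4,0,255],[0,0,-0.2,0,255],[0,0,0,0,255]]}}

```text
t: 35.28
tcp_pos: [0.6434, -0.069, 0.0219]
tool_rot: [0.728, 0.685, 0.034, -0.012]
force: [0.6, 0.7, 5.7]
finger_gap: 0.454
```

```bash
python3 -c "
from h import *
st();tilt()"
```

```text
t35.28 tcp mm [643.4 -69.   21.9] jaw -3.5 F [0.6 0.7 5.7] gap 0.454
tilt [1.86 3.69] q [-0.312  0.823  1.526  0.101  0.784 -0.324]
```

Request:
{"op": "jog_arm", "data": {"motion": [[0.1,0.5,0.05,0,255],[0.1,0.5,0,0,255],[0.05,0.3,0,0,255],[0,0.3,0,0,255],[0,0.3,0,0,255]]}}

```text
t: 35.7
tcp_pos: [0.6461, -0.0545, 0.0222]
tool_rot: [0.727, 0.686, 0.031, -0.008]
force: [-4.3, -16.4, 1.2]
finger_gap: 0.457
```

```bash
python3 -c "
from h import *
st();tilt();look('wrist','w17',cols=('orange','blue','red'))"
```

```text
t35.70 tcp mm [646.1 -54.5  22.2] jaw -3.3 F [ -4.3 -16.4   1.2] gap 0.457
tilt [1.9  3.12] q [-0.285  0.823  1.525  0.088  0.78  -0.29 ]
blue 12399.5 276 270 z0.044 [646.6 -46.7] [646.6 -49.3  65.9  35.6  87.3]
red 18092.5 279 92 z0.044 [651.6  22.7] [651.5  19.8  64.8  35.5  87.1]
```

View pics/w17.png

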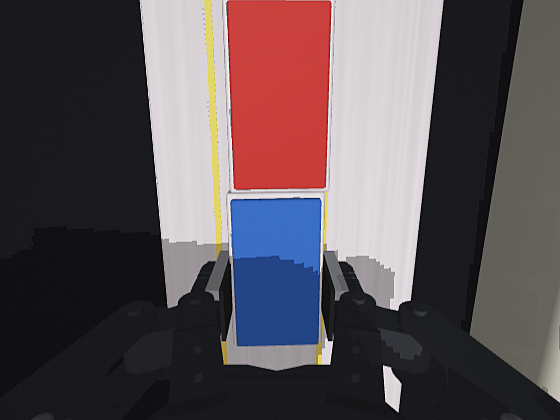

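Request:
{"op": "jog_arm", "data": {"motion": [[0,-0.05,0,0,120],[0,0,0,0,60],[0,0,0,0,0],[0,0,0,0,0],[0,0,1.5,0,0],[0,0,3.5,0,0],[0,0,3.5,0,0],[-1.5,0,3.5,0,0],[-2.5,2,2,0,0],[-3,2,0,0,255]]}}

```text
t: 36.58
tcp_pos: [0.5791, -0.0136, 0.1645]
tool_rot: [0.728, 0.685, 0.033, -0.008]
force: [0.6, 0.1, -0.4]
finger_gap: 0.883
```

```bash
python3 -c "
from h import *
st();tilt();look('wrist','w18',cols=('orange','blue','red'));look('scene','s6',cols=('orange','blue','red'))"
```

```text
t36.58 tcp mm [579.1 -13.6 164.5] jaw -3.5 F [ 0.6  0.1 -0.4] gap 0.883
tilt [2.15 3.24] q [-0.25   0.54   1.641  0.079  0.939 -0.236]
orange 4023.5 361 65 z0.044 [655.   91.3] [655.   90.   64.6  35.4  86.8]
blue 2660.5 350 237 z0.044 [645.8 -47.1] [646.4 -49.5  65.3  36.   87.3]
blue 2213.0 356 11 z0.044 [651.3 129.4] [653.3 127.3  80.8  18.1  -2.8]
red 3298.0 356 157 z0.044 [651.4  21.4] [651.3  20.2  64.7  35.4  87.2]
orange 188.0 319 248 z0.044 [656.2  90.5] [655.6  91.1  65.4  32.1  89. ]
orange 101.0 452 230 z0.085 [637.8 431.7] [638.4 431.9  56.8  34.3  79.7]
orange 3297.0 520 234 z0.003 [555.7 667.5] [550.1 680.3 234.4 205.2 -78.2]
blue 6746.5 280 364 z-0.010 [957.   -8.5] [ 956.6  -18.7 1171.2   30.8  -89.9]
blue 194.0 266 247 z0.044 [648.  -49.1] [646.8 -50.   61.9  36.6  89.1]
blue 203.5 337 251 z0.043 [667.4 136.3] [ 6.669e+02  1.367e+02  1.060e+02  2.610e+01 -5.000e-01]
blue 1495.0 410 256 z0.056 [703. 312.] [699.7 314.  189.2  92.7 -20.8]
blue 78.5 398 190 z0.046 [382.9 358.2] [383.2 358.9  56.3  33.9 -12.4]
blue 734.5 16 89 z-0.152 [-1377.6 -1958. ] [-1418.  -2004.8  1507.7   132.2    34.2]
blue 122.5 3 45 z0.118 [-1512.  -2013.8] [-1713.9 -2128.1  1145.7    52.5    31.2]
red 172.0 293 248 z0.044 [654.4  21.4] [654.5  19.9  62.5  32.1  89. ]
red 136.5 135 209 z0.069 [ 501.5 -436.4] [ 501.  -436.5   91.2   29.2   25.1]
```

View pics/w18.png

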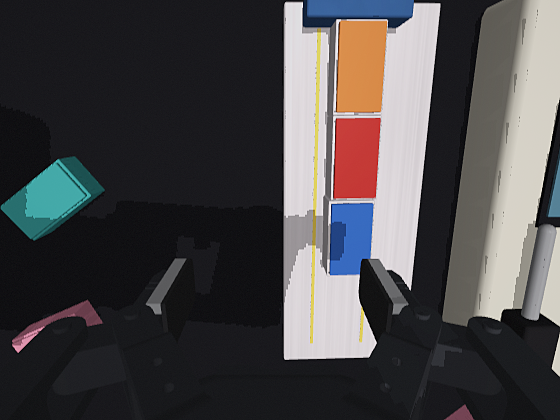

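Request:
{"op": "jog_arm", "data": {"motion": [[-1.3,3.7,0,-1.5,255],[-1.3,3.7,0,-1.5,255],[-1.3,3.7,0,-1.5,255],[-1.3,3.7,0,-1.5,255],[-1.3,3.7,0,-1.5,255],[-1.3,3.7,0,-1.5,255],[-1.3,3.7,-1,-1.5,255],[-1.2,3.0,-1,-1.5,255],[0,0,-1,0,255],[0,0,0,0,255]]}}

```text
t: 37.52
tcp_pos: [0.4648, 0.2899, 0.1314]
tool_rot: [0.798, 0.602, 0.034, -0.009]
force: [0.2, -0.4, -0.3]
finger_gap: -0.002
```

```bash
python3 -c "
from h import *
st();tilt();look('wrist','w19',cols=('green','blue','red','yellow'))"
```

```text
t37.52 tcp mm [464.8 289.9 131.4] jaw -15.9 F [ 0.2 -0.4 -0.3] gap -0.002
tilt [2.46 3.16] q [0.332 0.547 1.768 0.055 0.769 0.571]
green 1167.5 258 187 z0.053 [462.  315.6] [461.9 315.7  27.7  26.5  73.9]
blue 3081.0 521 319 z0.038 [640.7 143.8] [638.2 142.4  69.7  40.3  -3.3]
blue 1396.0 139 160 z0.053 [389.7 356.2] [389.7 356.   29.5  27.7  26. ]
red 107.0 218 116 z0.051 [449.8 369. ] [446.5 371.8  27.4  26.2  64.8]
yellow 1374.5 545 366 z0.044 [652.1  96.4] [651.   91.   63.4  25.7  85.7]
yellow 219.0 197 226 z0.049 [410.7 299.5] [408.1 299.3  29.   22.9 -82.4]
```

View pics/w19.png

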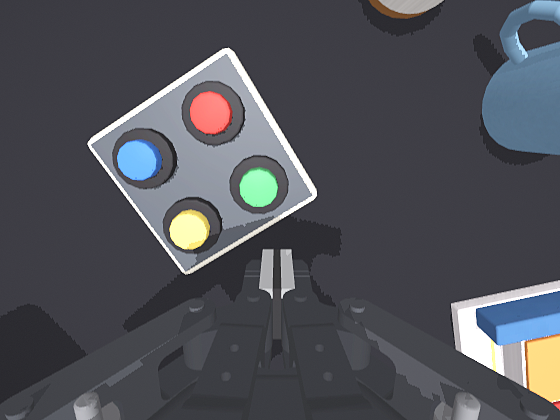

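Request:
{"op": "jog_arm", "data": {"motion": [[-0.35,2.6,-1,0,255],[0,0,-2.5,0,255],[0,0,-2,0,255],[0,0,0,0,255]]}}

```text
t: 37.9
tcp_pos: [0.4673, 0.3147, 0.0781]
tool_rot: [0.799, 0.6, 0.038, -0.008]
force: [-0.8, 0.3, -0.9]
finger_gap: 0.004
```

```bash
python3 -c "
from h import *
st();tilt();s=look('scene','s7',cols=('red','blue','orange'));
import lev;print(lev.lever(s))"
```

```text
t37.90 tcp mm [467.3 314.7  78.1] jaw -16.2 F [-0.8  0.3 -0.9] gap 0.004
tilt [2.93 3.33] q [0.375 0.649 1.768 0.058 0.657 0.613]
red 171.5 293 248 z0.044 [654.1  21.5] [654.3  20.9  60.7  32.1  89. ]
red 134.5 135 209 z0.070 [ 502.4 -435.3] [ 501.6 -435.7   91.1   28.7   24.2]
blue 6750.5 280 364 z-0.010 [957.1  -8.3] [ 956.7  -18.7 1171.    30.8  -89.9]
blue 180.0 266 247 z0.044 [649.  -49.3] [648.9 -50.   61.9  32.4  89.1]
blue 204.0 337 251 z0.043 [668.1 136.4] [667.  136.7 105.9  25.8  -0.7]
blue 1488.0 410 256 z0.056 [703.  311.9] [700.2 316.1 188.   90.8 -18.2]
blue 733.0 16 89 z-0.150 [-1375.1 -1956.2] [-1414.1 -2002.   1505.6   132.1    34.2]
blue 122.5 3 45 z0.116 [-1521.3 -2020.2] [-1723.8 -2134.9  1149.3    52.7    31.2]
orange 188.0 319 248 z0.044 [656.1  90.5] [655.5  91.1  65.4  32.1  89. ]
orange 104.0 452 230 z0.085 [637.8 431.3] [638.3 431.4  57.3  34.5  79.3]
orange 3301.0 520 234 z0.003 [555.6 667.6] [550.3 680.2 234.6 205.6 -78.4]
{'knob': array([ 503.21630859, -435.17056274]), 'r': 14.864794731140137}
```

Lever and row are unchanged. I'll line up over the green key and press it.

Request:
{"op": "jog_arm", "data": {"motion": [[-0.65,0.1,-0.8,0,255],[-0.1,0,-0.7,0,255],[0,0,-0.2,0,255]]}}

```text
t: 38.2
tcp_pos: [0.4652, 0.3139, 0.0653]
tool_rot: [0.8, 0.598, 0.042, -0.006]
force: [-0.2, 0.1, 0.2]
finger_gap: 0.003
```

Request:
{"op": "jog_arm", "data": {"motion": [[-0.5,0.2,-0.6,0,255],[-0.1,0,-0.5,0,255],[0,0,0,0,255]]}}

```text
t: 38.45
tcp_pos: [0.4615, 0.3152, 0.0555]
tool_rot: [0.801, 0.597, 0.044, -0.006]
force: [0.5, -0.3, -0.2]
finger_gap: 0.001
```

Request:
{"op": "jog_arm", "data": {"motion": [[-0.05,0.1,-0.4,0,255],[0,0,-0.4,0,255],[0,0,-0.4,0,255],[0,0,0,0,255]]}}

```text
t: 38.78
tcp_pos: [0.4618, 0.3163, 0.0467]
tool_rot: [0.801, 0.598, 0.045, -0.005]
force: [-0.8, -1.6, 4.5]
finger_gap: -0.0
```

Request:
{"op": "jog_arm", "data": {"motion": [[0,0,-0.3,0,255],[0,0,-0.2,0,255],[0,0,0,0,255]]}}

```text
t: 39.03
tcp_pos: [0.4617, 0.3163, 0.0475]
tool_rot: [0.8, 0.598, 0.047, -0.005]
force: [-1.5, -1.9, 4.1]
finger_gap: -0.001
```

Request:
{"op": "jog_arm", "data": {"motion": [[0,0,-0.3,0,255],[0,0,-0.4,0,255],[0,0,-0.3,0,255]]}}

```text
t: 39.28
tcp_pos: [0.4619, 0.3164, 0.046]
tool_rot: [0.799, 0.599, 0.049, -0.004]
force: [-6.1, -4.8, 26.1]
finger_gap: -0.0
```

Fully down at 26 N. I'll let go, retreat and run the final check.

Request:
{"op": "jog_arm", "data": {"motion": [[0,0,0.3,0,255],[0,0,1.5,0,255],[0,0,3,0,255],[0,-1,3.5,0,255],[-0.8,-3,2,0,255],[-0.8,-3,0,0,255],[-0.8,-3,0,0,255],[0,0,0,0,255],[0,0,0,0,255]]}}

```text
t: 40.03
tcp_pos: [0.4396, 0.2157, 0.1566]
tool_rot: [0.798, 0.601, 0.054, -0.002]
force: [0.4, 0.0, -0.4]
finger_gap: -0.002
```

```bash
python3 -c "
from h import *
import lev
st();look('wrist','w20',cols=('green','blue','red','yellow'))
d=look('top','t8',cols=('orange','blue','red','green','yellow'),mina=25);print(lev.lever(d));print('pre',lev.lever(snapshot('scene')))"
```

```text
t40.03 tcp mm [439.6 215.7 156.6] jaw -16.2 F [ 0.4  0.  -0.4] gap -0.002
green 1148.5 257 80 z0.053 [461.3 314.1] [461.5 313.9  27.8  27.1 -74.8]
blue 875.0 543 384 z0.044 [650.1 -31.5] [645.9 -40.   51.2  37.1  87.1]
blue 2695.0 514 223 z0.043 [642.4 142.2] [641.4 141.6  84.   29.8  -3.3]
blue 1423.0 141 50 z0.053 [388.8 354.7] [388.6 354.3  30.2  26.9 -58.1]
red 2211.5 538 338 z0.044 [650.4  22.8] [650.3  21.8  66.3  37.2  87.2]
red 831.5 212 11 z0.053 [444.3 365.4] [443.7 364.3  27.2  16.4 -14.9]
yellow 90.0 488 323 z0.014 [622.9  28.7] [622.9  29.6 115.7   2.5  86.7]
yellow 94.0 197 125 z0.051 [409.2 295.8] [405.5 298.1  27.7  26.1  81.7]
orange 240.0 250 170 z0.044 [653.4  91.4] [653.3  91.7  60.7  31.   87.2]
blue 29.5 426 241 z0.017 [ 470.7 -369.6] [ 471.  -369.3   16.3   15.1   43.8]
blue 254.0 303 173 z0.044 [645.1 -49. ] [644.5 -48.9  62.6  33.   86.6]
blue 199.5 231 171 z0.044 [651.4 138.8] [652.7 138.6  77.5  21.7  -2. ]
blue 997.5 296 70 z-0.001 [949.7 -33.1] [ 949.5   11.1 1557.2    5.9  -89.9]
red 106.0 458 230 z0.084 [ 492.6 -432.2] [ 493.2 -431.1   35.7   22.5   90. ]
red 233.0 276 171 z0.045 [650.  22.] [649.8  22.2  57.5  29.3 -90. ]
green 32.5 455 241 z0.017 [ 471.5 -444.7] [ 473.  -445.9   21.    15.7   90. ]
{'knob': array([ 493.75509644, -434.63250732]), 'blue': array([ 470.73243567, -369.67757875]), 'green': array([ 471.55656045, -444.81392124]), 'r': 13.621917724609375}
pre {'knob': array([ 502.5423584, -435.1496582]), 'r': 14.286839485168457}
```

View pics/t8.png

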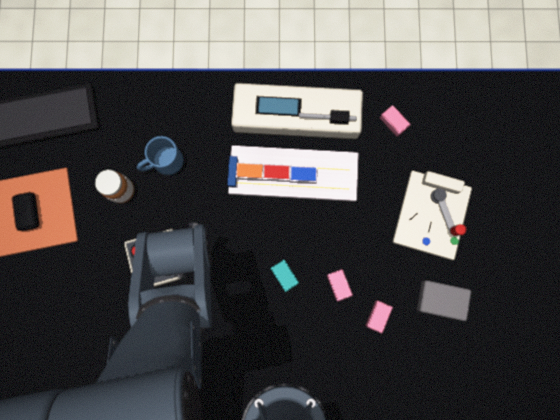

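View pics/w20.png

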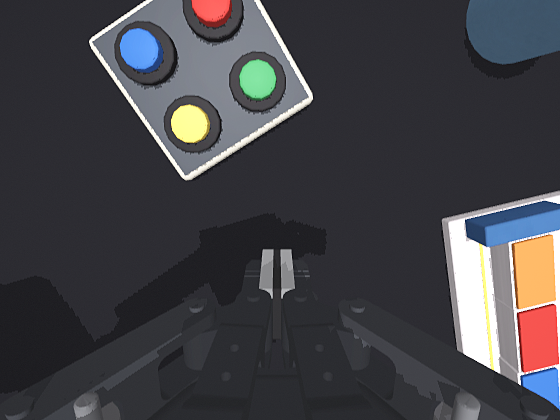

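```bash
python3 -c "
from station import *
print(sign_off())"
```

```text
the job is handed in; nothing more can be done
None
```

The wear tester is loaded, set up and started, and I handed the job in at about 40 s; the hand-in reported no verdict. Three blocks were present (orange, red, blue); I found no white one.

- **Blocks:** I laid them in the order orange, red, blue from the stop and pushed each one up to contact at 10–16 N. The blue block was found knocked about 35 mm aside after the green-notch throw. I put it back and pushed it flush again before pressing the green key.
- **Lever and keys:** I threw the lever to the blue notch (read back at 0.593–0.595 rad) and pressed yellow, blue, yellow. Then I threw it to the green notch (1.196 rad) and pressed green. Every key bottomed out at 22–44 N. The first yellow press was the hardest; I kept the later ones to 33 N or less. I pushed the green key down three times without lifting off it, because the first two pushes read only about 4 N.
- **Last checks:** Block centres are about 70–71 mm apart and all keys I could see looked up. The knob is still at the green disc, and the mug, jar and case look unmoved in the top view (I did not measure them).
- **Disagreements:** The cameras differ by 2–3 mm on how far the blocks sit from the lane centre: about 1–2 mm for orange and red from above, 3–5 mm from the wrist and scene views. The scene view puts the knob 7–9 mm farther off in x than the other two; I trusted the wrist and top views. The tool also picked up a lean of up to about 5° from vertical during the jogging, without visible effect.

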